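# Sort ball-mill grinding balls with a slotted scoop

## Robot

A 6-joint arm with a two-finger parallel gripper is mounted at the origin on the work surface. World frame = base frame: x ahead of the robot, y to its left, z up, the work surface at z = 0. Lengths are in mm, angles in rad, forces in N, time in s.
With the tool pointing down it reaches from about 275 to 750 mm from the base axis. Payload 10.2 kg.
Tool frame: the origin (TCP) lies midway between the tips of the shut fingers; the grasp point (between the pads) lies grasp_offset behind it (grasp_offset is the distance from the TCP to the grasp point, in mm); x points along the fingers, z is the direction in which the jaws open and shut, and the axes are right-handed (so a half turn about x gives the same grasp; the last joint's range is limited). The gripper opens to 85 mm and grips with 20 to 120 N. Pads are 22 mm wide; open, the fingers measure 114 mm over their backs; the gripper's body (76 mm by 85 mm) begins 54 mm behind the grasp point. The pads swing forward as they close: fully open they stand 13 mm farther back than shut.
Start: joints at [-1.467, 0.313, 1.498, -0, 1.331, -0.223], TCP at [168.52, -497.225, 231.294] pointing down, gripper open.
Joint ranges: [-2.94, 2.94], [-0.97, 2.17], [0.19, 2.56], [-1.23, 4.37], [0.02, 3.11], [-2.88, 2.88]. Speed limits (rad/s): [2.39, 2.39, 3.01, 3.14, 3.14, 3.14].

## Interface

Orientations are given as a unit quaternion [w, x, y, z].
In Python, from rig import sense, capture, calibration, finish_job, grasp_offset gives the robot as it stands.
- The arm moves only by the shell command python3 -m jog 'ROWS' [FORCE]. ROWS is JSON, a list of rows, each an object with "linear": the shift along the tool's x, y, z scaled (see below), a list of three; "rotation": the turn, a rotation vector about the tool's x, y, z scaled (see below), a list of three; "grip": the finger opening in mm, from 0 to 85.4. A call has 1 to 20 rows; each row is the pose to reach, as a shift and turn from the pose measured when the call began, along the tool's axes at that moment; what a row does not reach only later rows make up. The controller multiplies each number of a shift by 0.3 m and each number of a turn by 0.5 rad. A row lasts 1/12 s, in which the tool goes at most 41.7 mm and 7.16 degrees, less where a joint would pass 70% of its speed; a pose out of reach is approached as far as the arm can. A call with a number of a shift or a turn outside -1 to 1 is refused whole. A call with a gripper value outside its range is refused whole. The fingers move at their own pace and stop on an object; FORCE is the grip in N (left out, the last holds). Time passes only in rows, so rows that repeat a pose let the fingers close. It gives the time, the measured TCP pose, the force and the opening at its end, in the units of the state.
- sense(): the state, without advancing time (a new reading comes with each control period).
- capture(name): name is "scene" or "top" or "wrist"; returns (picture, depth): 480x640x3 uint8, red, green, blue; 480x640 float32, mm along the optical axis (not along the pixel's ray), 0 where there is no reading.
- calibration(name): a dict with "intrinsics" (3x3 intrinsics, pixels), "world_from_camera" (4x4, takes a point from camera to world coordinates). Camera axes: x right, y up, looking along -z (the intrinsics and any distortion apply to the point x, -y, -z); pixel columns grow to the right and rows downward; lengths in mm; the calibration is good to about 2 mm. A picture is of the moment at which its call begins: read the wrist's pose just before it. calibration takes no time and is no camera call; for the wrist camera it gives the pose at the moment of the call.
- finish_job(): hands the job in, once; it reports no verdict.
The state is a dict: "time_s": time; "joints": joint angles; "dq": joint speeds; "tau": joint torques, N m; "eef_pos": TCP position; "ee_rot": TCP orientation; "force": force on the tool from outside, world axes, zero at the start; "wrist_torque": the same for the moment, N m; "grip_width": opening from 0.0 (shut) to 1.0 (fully open).
Only numpy, scipy, OpenCV 4.12 (cv2) and the standard library are available. Lean on these libraries where they do the work, as an engineer would, in place of code of your own. Each camera call takes 0.05 s, during which the arm holds its last target.

## Task

The ball mill's grinding balls lie mixed in the dark steel tray. With the slotted scoop (not the solid one), scoop both full-size balls out of the tray together so that the small worn ones fall through and stay in the tray, then tip the two big balls from close above into the wide, low glass dish. Finish by standing the scoop upright on the bench top.

Things in the scene. Friction and masses are not known exactly. Their poses are not given: they have to be found in the camera images.
- scoop_grip (a point): Slotted scoop (steel, 0.26 kg, loose, starts standing upright): centre of its black grip, on the upright handle, 125 mm above the underside. Axes: x to the nose, z up the handle. The grip is 22 mm square (faces square to x and y), from 85 to 155 mm above the underside. A like scoop with a floor of solid sheet is a bystander; the two may swap places.
- scoop_nose (a point): Middle of the slotted scoop's nose, level with its underside; same axes, 92 mm ahead of and 125 mm below the grip point. Floor: five 4 mm rods along x at y = -46, -23, 0, 23, 46 mm (19 mm clear gaps, open at the nose), from this point back 85 mm to a wall 112 mm wide, 30 mm high (low side wires; two rear feet end 30 mm behind it). Balls on level rods stay put; past about 10 degrees of tilt they roll along them.
- tray: Fixed dark steel tray, 280 mm (x) by 152 mm (y), walls 46 mm high, 4 mm thick. Origin: centre of its underside. Flat inner floor 6 mm above the bench from x = -136 to 100 mm, inner width 144 mm. The +x end is a 45 degree ramp from the floor at x = 100 mm up to x = 140 mm: balls pushed against it climb on to the rods. The balls start between x = 5 and 95 mm.
- dish: Wide, low, straight-sided clear glass dish, 190 mm across outside, 55 mm high, walls 4 mm, inner floor 5 mm above its underside, 0.45 kg, standing loose on the bench. Origin: centre of the underside; z up.
- big1_center (a point): white ceramic grinding ball, full size, 28 mm across, about 70 g; the point is its centre (axes meaningless)
- big2_center (a point): white ceramic grinding ball, the second full-size one, 28 mm across, about 70 g; the point is its centre (axes meaningless)
- small1_center (a point): white ceramic grinding ball, worn, 15 mm across, about 11 g: narrower than the scoop's gaps; the point is its centre (axes meaningless)
- small2_center (a point): white ceramic grinding ball, the second worn one, 15 mm across, about 11 g; the point is its centre (axes meaningless)
Things that resemble listed ones, but are neither listed nor needed, are in the scene too. Leave any green look-alike of the part that bears scoop_grip alone.

How it is judged (in metres and radians):
On the way:
1. both full-size balls lie on the slotted scoop's rods, lifted clear of the tray (x of big1_center in the frame of scoop_grip between 0.005 and 0.092 m and y of big1_center in the frame of scoop_grip between -0.05 and 0.05 m and z of big1_center in the frame of scoop_grip between -0.122 and -0.08 m and height (world z) of each of big1_center, big2_center above 0.085 m and x of big2_center in the frame of scoop_grip between 0.005 and 0.092 m and y of big2_center in the frame of scoop_grip between -0.05 and 0.05 m and z of big2_center in the frame of scoop_grip between -0.122 and -0.08 m), for 0.2 s.
At the end, for the whole second after the job is handed in: Both full-size balls lie in the glass dish, which stands upright on the bench; both worn balls are in the tray; the slotted scoop stands upright (within 10 degrees) on the bench top, let go (horizontal distance between each of big1_center, big2_center and dish below 0.09 m and z of big1_center in the frame of dish between 0.005 and 0.05 m and z of big2_center in the frame of dish between 0.005 and 0.05 m and x of small1_center in the frame of tray between -0.14 and 0.14 m and y of small1_center in the frame of tray between -0.074 and 0.074 m and z of small1_center in the frame of tray between 0 and 0.05 m and x of small2_center in the frame of tray between -0.14 and 0.14 m and y of small2_center in the frame of tray between -0.074 and 0.074 m and z of small2_center in the frame of tray between 0 and 0.05 m and angle between scoop_grip's own z axis and vertical below 0.17 rad and height (world z) of scoop_grip between 0.115 and 0.128 m and angle between dish's own z axis and vertical below 0.1 rad and height (world z) of dish below 0.01 m); the robot touches nothing.
It fails at once if a full-size ball falls fast (a drop of more than about 15 cm) (linear speed of any of big1, big2 above 1.7 m/s).
It also fails if it takes over 62 s, if anything falls off the work surface, if the arm or the gripper's body presses on something with over 40 N, if the wrist force passes 120 N, or if a joint passes its speed limit or range.

## Working session

There is one attempt and no reset: what is moved stays moved. The work goes in short steps, Python scripts to look and compute and a shell command to move; the robot and the scene stay as the last step left them, time stands still between calls to the robot, and variables do not carry over. Pictures are saved under pics/ and viewed, and the job is handed in when it is done.

```bash
ls; mkdir -p pics; python3 - <<'E'
from rig import sense,capture,calibration,grasp_offset
import cv2
print(sense(),grasp_offset)
for n in("scene","top","wrist"):
    c=calibration(n);print(n,c)
    p,d=capture(n);cv2.imwrite(f"pics/{n}0.png",p[:,:,::-1])
    import numpy as np;np.save(f"pics/{n}0.npy",d)
E
```

```text
pics
{'time_s': 0.0, 'joints': array([-1.46740079e+00,  3.13473740e-01,  1.49849480e+00,  2.81617943e-05,
        1.33102150e+00, -2.23391920e-01]), 'dq': array([-5.60781518e-04,  3.85265501e-04, -2.69127862e-05, -1.26099773e-03,
        1.07797714e-03,  1.05153680e-03]), 'tau': array([ 2.69540942e-04, -4.12273443e+01, -2.59740919e+01, -4.99814735e-05,
        4.27841151e-03, -4.42238353e-07]), 'eef_pos': array([ 168.49557055, -496.92885547,  230.70121724]), 'ee_rot': array([ 0.57435223,  0.41238453,  0.5749933 , -0.41163237]), 'force': array([-0.3675898 , -0.26640913, -0.13846315]), 'wrist_torque': array([-0.054887  ,  0.01502272,  0.01274897]), 'grip_width': 1.0012239337167457} 18.700000000000003
scene {'intrinsics': array([[469.47959408,   0.        , 319.06293699],
       [  0.        , 469.47959408, 238.50470326],
       [  0.        ,   0.        ,   1.        ]]), 'world_from_camera': array([[-3.17626380e-01, -7.83195729e-01,  5.34525895e-01,
         9.98651390e+02],
       [ 9.48215263e-01, -2.61671919e-01,  1.80043386e-01,
         1.53508214e+02],
       [-1.13879448e-03, 
[... 522 characters left out ...]
.53889536e-02,  4.78172384e-02,  9.98737549e-01,
         1.21445459e+03],
       [ 0.00000000e+00,  0.00000000e+00,  0.00000000e+00,
         1.00000000e+00]])}
wrist {'intrinsics': array([[351.46835905,   0.        , 318.98311925],
       [  0.        , 351.46835905, 240.00397542],
       [  0.        ,   0.        ,   1.        ]]), 'world_from_camera': array([[ 3.21119485e-01,  9.07306258e-01,  2.71436238e-01,
         2.38914312e+02],
       [-9.47038440e-01,  3.07439797e-01,  9.27305966e-02,
        -4.73683102e+02],
       [ 6.84748534e-04, -2.86838153e-01,  9.57978812e-01,
         3.72077893e+02],
       [ 0.00000000e+00,  0.00000000e+00,  0.00000000e+00,
         1.00000000e+00]])}
```

View pics/scene0.png

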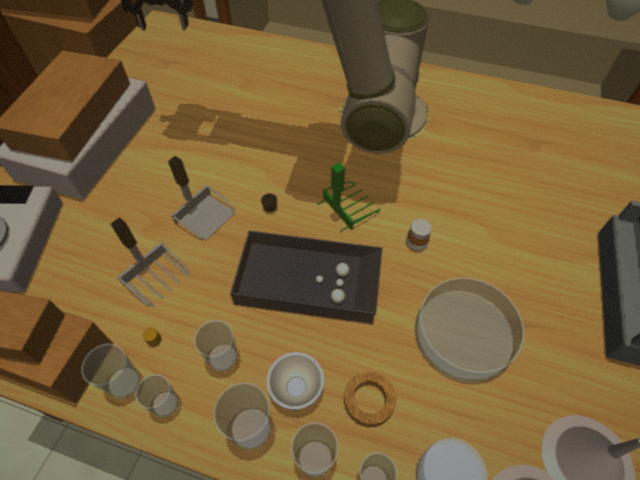

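View pics/top0.png

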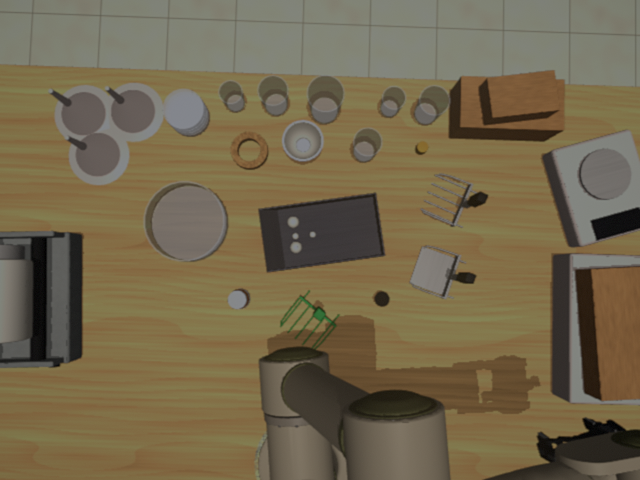

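View pics/wrist0.png

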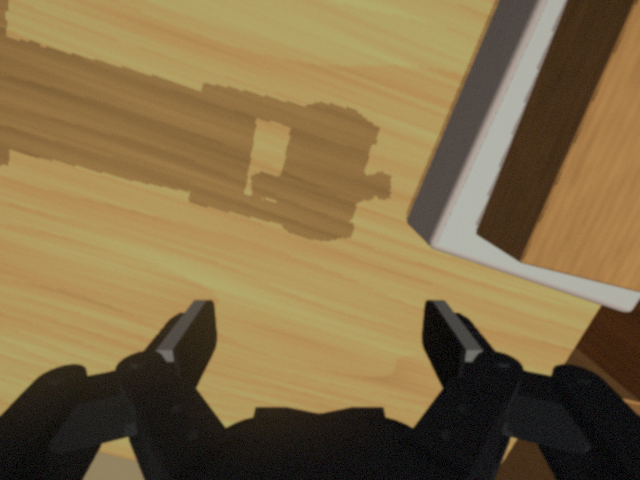

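The top view shows the slotted scoop at about (450,198) with its handle top at (480,198). The solid scoop is at (440,272), the tray at (320,232) with the balls at its left (ramp) end, and the dish at (186,222). Next I'll take enlarged crops.

```bash
cat > h.py <<'E'
import numpy as np,cv2
from scipy.spatial.transform import Rotation as R
from rig import sense,capture,calibration
def pix2w(c,u,v,d):
    K=c["intrinsics"];T=c["world_from_camera"]
    p=np.array([(u-K[0,2])/K[0,0]*d,-(v-K[1,2])/K[1,1]*d,-d,1]);return (T@p)[:3]
def onplane(c,u,v,z):
    T=c["world_from_camera"];o=T[:3,3];r=pix2w(c,u,v,1.)-o
    return o+r*(z-o[2])/r[2]
def proj(c,P):
    K=c["intrinsics"];T=np.linalg.inv(c["world_from_camera"]);p=T[:3,:3]@np.asarray(P,float)+T[:3,3]
    return K[0,0]*p[0]/-p[2]+K[0,2],K[1,1]*p[1]/p[2]+K[1,2]
def tri(c1,uv1,c2,uv2):
    A=[];b=[]
    for c,uv in((c1,uv1),(c2,uv2)):
        o=c["world_from_camera"][:3,3];r=pix2w(c,*uv,1.)-o;r/=np.linalg.norm(r);M=np.eye(3)-np.outer(r,r);A.append(M);b.append(M@o)
    x,res,_,_=np.linalg.lstsq(np.vstack(A),np.hstack(b),rcond=None);return x,np.sqrt(res.sum())
def rot():
    q=sense()["ee_rot"];return R.from_quat([q[1],q[2],q[3],q[0]])
def move(dw,target_R=None):
    """world shift mm -> linear units in tool axes; rotation units"""
    r=rot();lin=r.inv().apply(dw)/300
    rv=(r.inv()*target_R).as_rotvec()/0.5 if target_R is not None else np.zeros(3)
    return lin.round(3),rv.round(3)
def crop(img,u0,v0,u1,v1,s,name):
    c=cv2.resize(img[v0:v1,u0:u1,::-1],None,fx=s,fy=s,interpolation=cv2.INTER_CUBIC)
    for i in range(0,u1-u0,10):
        cv2.putText(c,str(u0+i),(i*s,8),0,.3,(0,0,255),1) if i%20==0 else None;cv2.line(c,(i*s,10),(i*s,14),(0,0,255),1)
    for i in range(0,v1-v0,10):
        cv2.putText(c,str(v0+i),(0,i*s+4),0,.3,(0,0,255),1)
    cv2.imwrite("pics/"+name,c)
E
python3 - <<'E'
from h import *
t=cv2.imread("pics/top0.png")[:,:,::-1];s=cv2.imread("pics/scene0.png")[:,:,::-1]
crop(t,400,160,500,260,6,"c1.png");crop(s,100,200,200,310,5,"c2.png")
crop(t,250,180,395,280,5,"c3.png")
E
```

```text
(no output)
```

View pics/c1.png

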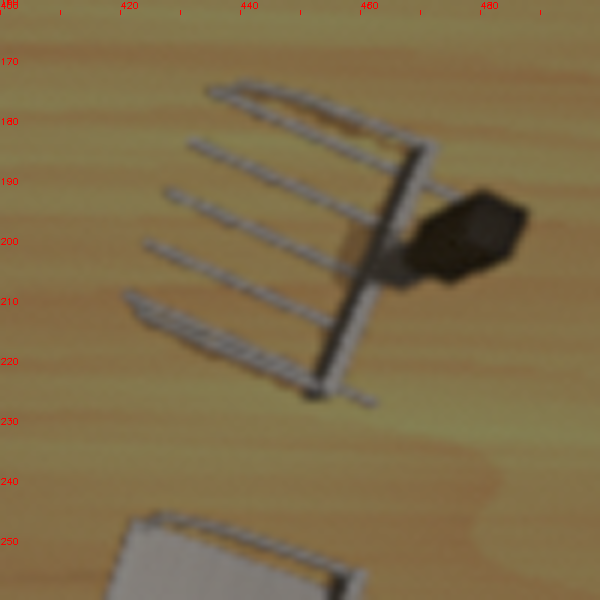

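View pics/c2.png

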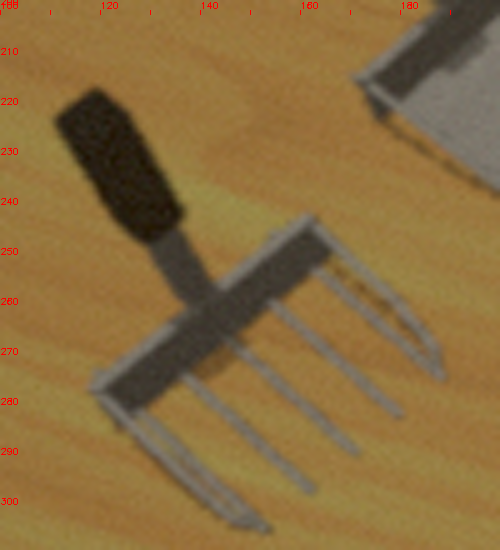

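View pics/c3.png

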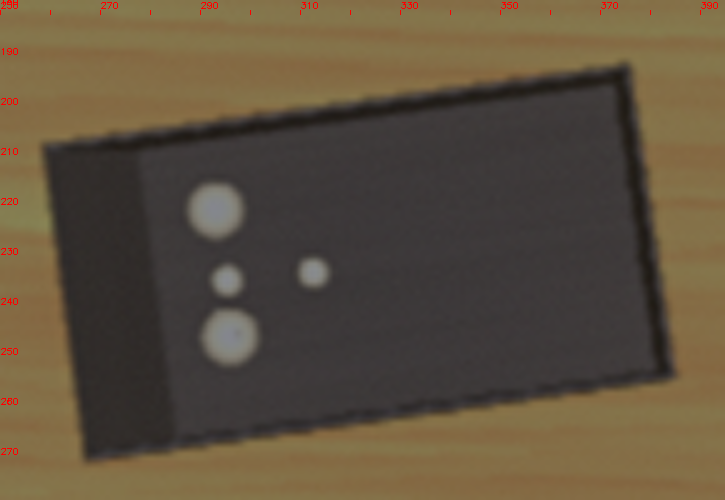

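```bash
python3 - <<'E'
from h import *
s=cv2.imread("pics/scene0.png")[:,:,::-1]
crop(s,225,220,390,330,4,"c4.png");crop(s,400,260,540,400,4,"c5.png")
t=cv2.imread("pics/top0.png")[:,:,::-1];crop(t,135,170,240,270,5,"c6.png")
cs,ct=calibration("scene"),calibration("top")
T=[(434.7,175.3),(431.7,183.8),(427.5,191.7),(424.2,200.5),(420.5,209.2)]
S=[(153.6,306),(162.6,298),(171.4,290.6),(180.4,283),(188.6,275.4)]
P=[]
for a,b in zip(T,S):
    x=tri(ct,a,cs,b);P.append(onplane(ct,*a,2));print(x[0].round(1),round(x[1],1),P[-1].round(1),onplane(cs,*b,2).round(1))
# handle top: centre of top face
print(tri(ct,(480.5+3,195.5),cs,(115,221)))
d=np.load("pics/top0.npy");print(d[190:200,478:488:3])
E
```

```text
[ 706.4 -298.    -4.1] 2.0 [ 705.9 -297.9    2. ] [ 708.  -293.4    2. ]
[ 684.7 -290.6   -4.6] 2.9 [ 684.5 -290.9    2. ] [ 686.5 -285.2    2. ]
[ 664.5 -280.5   -2.7] 2.3 [ 664.5 -280.9    2. ] [ 665.8 -276.5    2. ]
[ 642.4 -272.6   -4.1] 3.0 [ 642.4 -273.2    2. ] [ 644.2 -267.4    2. ]
[ 620.7 -264.2   -3.8] 2.3 [ 620.6 -264.5    2. ] [ 622.7 -259.8    2. ]
(array([ 632.83372656, -365.09550262,  160.28675527]), np.float64(1.2370430109866046))
[[1229.9204 1229.2635 1226.4407 1232.5428]
 [1229.9889 1231.8447 1227.3439 1229.0225]
 [1076.346  1075.568  1230.102  1227.4043]
 [1072.4911 1073.9229 1075.6499 1233.7845]
 [1069.0278 1071.9043 1070.9543 1072.8955]
 [1069.9232 1075.53   1074.0787 1071.906 ]
 [1071.5524 1074.4119 1068.4066 1070.6401]
 [1072.9014 1071.7621 1071.8114 1072.8999]
 [1070.4196 1071.0104 1073.174  1231.6862]
 [1072.7906 1073.8826 1070.119  1228.7333]]
```

View pics/c4.png

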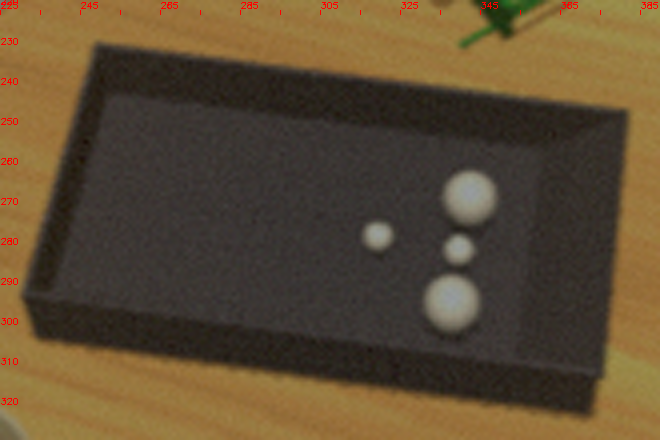

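View pics/c5.png

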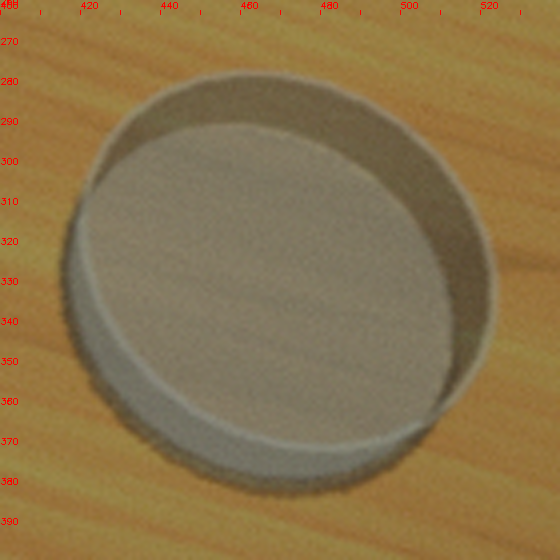

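View pics/c6.png

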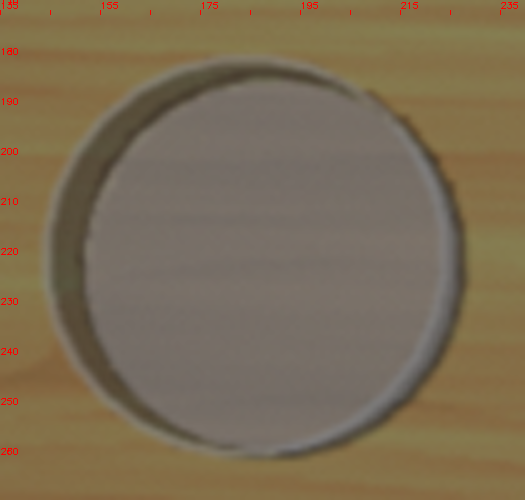

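```bash
python3 - <<'E'
from h import *
cs,ct=calibration("scene"),calibration("top")
def both(n,a,b,z):
    x=tri(ct,a,cs,b);p,q=onplane(ct,*a,z),onplane(cs,*b,z);print(n,x[0].round(1),round(x[1],1),p.round(1)[:2],q.round(1)[:2]);return p,q
C=[both("corner",a,b,46) for a,b in [((258.4,209),(375.5,313.5)),((375.6,193),(231.2,293)),((384.6,255),(249.2,230.7)),((267.4,271.8),(382,247.5))]]
for k in (0,1):
    c=np.array([x[k] for x in C]);m=c.mean(0);ax=(c[0]+c[3]-c[1]-c[2]);ax/=np.linalg.norm(ax);print("tray",m,np.degrees(np.arctan2(ax[1],ax[0])),np.linalg.norm(c[0]-c[1]),np.linalg.norm(c[0]-c[3]))
    R2=np.array([[ax[0],ax[1]],[-ax[1],ax[0]]])
    for n,a,b,z in [("A",(293.2,222.2),(338,295.7),20),("B",(296,247.4),(342.5,269.5),20),("s1",(295.4,236),(339.7,282.2),13.5),("s2",(312.6,234.4),(319.5,279),13.5)]:
        p=both(n,a,b,z)[k];print("  tray frame",(R2@(p-m)[:2]).round(1))
both("dish",(184.7,221.5),(472.5,325),55)
E
```

```text
corner [602.9 130.4  41. ] 2.5 [602.6 128.1] [604.8 132.2]
corner [ 649.7 -146.3   41.1] 3.0 [ 649.8 -147.7] [ 651.2 -142.4]
corner [ 502.9 -171.3   42.2] 2.8 [ 503.5 -172.7] [ 504.7 -167.9]
corner [454.9 104.6  41.4] 3.7 [455.5 101.6] [457.2 107.4]
tray [552.84287633 -22.67325519  46.        ] 99.81667407208049 279.7604679000061 149.5544707062433
A [576.6  48.6  15.2] 3.1 [576.7  46.2] [578.4  51.3]
  tray frame [ 63.9 -35.2]
B [515.8  39.6  15.2] 2.9 [516.1  37.5] [518.   42.2]
  tray frame [65.5 26. ]
s1 [543.6  42.3  10.5] 3.0 [544.   40.1] [544.7  44.7]
  tray frame [63.4 -2. ]
s2 [548.9   0.6   9.2] 2.9 [549.2  -1.4] [550.6   3.4]
  tray frame [21.6 -0. ]
tray [554.48501805 -17.68353083  46.        ] 99.67890229938479 278.42383689167025 149.66811040627957
A [576.6  48.6  15.2] 3.1 [576.7  46.2] [578.4  51.3]
  tray frame [ 64.  -35.1]
B [515.8  39.6  15.2] 2.9 [516.1  37.5] [518.   42.2]
  tray frame [65.2 25.9]
s1 [543.6  42.3  10.5] 3.0 [544.   40.1] [544.7  44.7]
  tray frame [63.1 -0.8]
s2 [548.9   0.6   9.2] 2.9 [549.2  -1.4] [550.6   3.4]
  tray frame [21.4  0.3]
dish [567.8 305.4  39.2] 5.2 [566.6 297.4] [575.3 306.1]
```

```bash
python3 - <<'E'
from h import *
print(rot().as_matrix().round(3))
a=np.radians(68.6)
for s in(1,-1):
    z=s*np.array([np.cos(a),np.sin(a),0]);x=np.array([0,0,-1.]);y=np.cross(z,x)
    print(s,move(np.array([631,-365,230])-sense()["eef_pos"],R.from_matrix(np.c_[x,y,z])))
E
```

```text
[[-0.     0.947  0.321]
 [ 0.001  0.321 -0.947]
 [-1.     0.    -0.001]]
1 (array([0.003, 1.601, 0.078]), array([-4.883e+00, -0.000e+00, -2.000e-03]))
-1 (array([0.003, 1.601, 0.078]), array([ 1.4  , -0.002,  0.   ]))
```

```bash
python3 -m jog '[{"linear":[0,0.3,0.02],"rotation":[0.25,0,0],"grip":85},{"linear":[0,0.7,0.04],"rotation":[0.6,0,0],"grip":85},{"linear":[0,0.98,0.05],"rotation":[0.8,0,0],"grip":85},{"linear":[0,0.98,0.05],"rotation":[0.8,0,0],"grip":85},{"linear":[0,0.98,0.05],"rotation":[0.8,0,0],"grip":85},{"linear":[0,0.98,0.05],"rotation":[0.8,0,0],"grip":85},{"linear":[0,0.98,0.05],"rotation":[0.8,0,0],"grip":85},{"linear":[0,0.98,0.05],"rotation":[0.8,0,0],"grip":85},{"linear":[0,0.98,0.05],"rotation":[0.8,0,0],"grip":85},{"linear":[0,0.98,0.05],"rotation":[0.8,0,0],"grip":85},{"linear":[0,0.98,0.05],"rotation":[0.8,0,0],"grip":85}]'
cat >> h.py <<'E'
def down(psi_deg,pitch=0):
    """tool orientation for scoop heading psi (tool z=-scoop x); pitch>0 nose down (deg)"""
    a=np.radians(psi_deg);sx=np.array([np.cos(a),np.sin(a),0]);up=np.array([0,0,1.]);sy=np.cross(up,sx)
    r=R.from_matrix(np.c_[-up,-sy,-sx]);return R.from_rotvec(sy*np.radians(pitch))*r
E
python3 - <<'E'
from h import *
print(sense()["joints"],move(np.array([631,-365,230])-sense()["eef_pos"],down(68.6)))
E
```

```text
time_s: 1.07
eef_pos: [451.0, -417.2, 230.7]
ee_rot: [0.481, 0.518, 0.482, -0.518]
force: [-0.1, -0.5, 0.5]
grip_width: 0.993
[-9.37019147e-01  5.15047912e-01  1.20392192e+00  1.85160557e-04
  1.42405942e+00  7.07563892e-01] (array([ 0.002,  0.586, -0.218]), array([ 0.599, -0.002,  0.002]))
```

```bash
python3 -m jog '[{"linear":[0,0.3,-0.1],"rotation":[0.25,0,0],"grip":85},{"linear":[0,0.586,-0.218],"rotation":[0.5,0,0],"grip":85},{"linear":[0,0.586,-0.218],"rotation":[0.6,0,0],"grip":85},{"linear":[0,0.586,-0.218],"rotation":[0.6,0,0],"grip":85},{"linear":[0,0.586,-0.218],"rotation":[0.6,0,0],"grip":85},{"linear":[0,0.586,-0.218],"rotation":[0.6,0,0],"grip":85},{"linear":[0,0.586,-0.218],"rotation":[0.6,0,0],"grip":85},{"linear":[0,0.586,-0.218],"rotation":[0.6,0,0],"grip":85},{"linear":[0,0.586,-0.218],"rotation":[0.6,0,0],"grip":85},{"linear":[0,0.586,-0.218],"rotation":[0.6,0,0],"grip":85}]'
python3 - <<'E'
from h import *
print(sense()["joints"],sense()["eef_pos"])
c=calibration("wrist");p,d=capture("wrist");cv2.imwrite("pics/w1.png",p[:,:,::-1]);np.savez("pics/w1.npz",d=d,K=c["intrinsics"],T=c["world_from_camera"])
E
```

```text
time_s: 1.9
eef_pos: [630.0, -366.0, 231.4]
ee_rot: [0.398, 0.585, 0.398, -0.584]
force: [1.0, -0.5, 0.2]
grip_width: 0.997
[-6.86734848e-01  8.18022857e-01  6.91747420e-01  4.27413662e-04
  1.63259898e+00  1.25971521e+00] [ 630.01381456 -365.99278927  231.37626724]
```

View pics/w1.png

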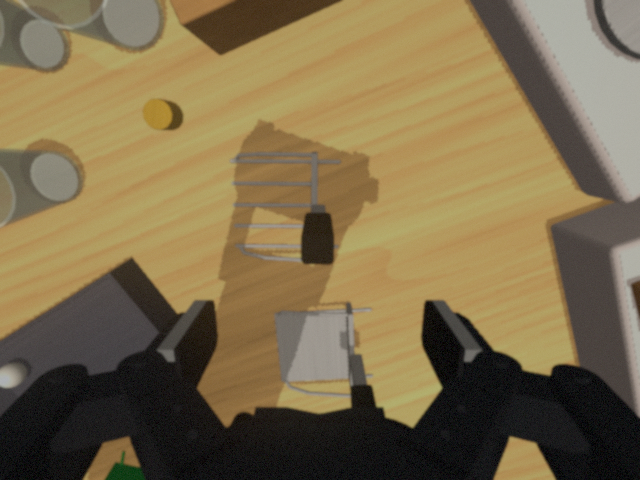

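```bash
python3 - <<'E'
from h import *
w=np.load("pics/w1.npz");c={"intrinsics":w["K"],"world_from_camera":w["T"]}
for P in [(630,-366,231),(630,-366,155),(632,-365,155),(664,-280,0)]: print(P,proj(c,P))
p=cv2.imread("pics/w1.png")[:,:,::-1];crop(p,220,140,370,280,5,"c7.png")
d=w["d"];print(d[200:280:8,300:336:6].round(0))
print(w["T"].round(3))
E
```

```text
(630, -366, 231) (np.float64(319.55910324102393), np.float64(308.5084747888684))
(630, -366, 155) (np.float64(319.290201089979), np.float64(253.47158852070694))
(632, -365, 155) (np.float64(316.7404385594386), np.float64(251.30361007576604))
(664, -280, 0) (np.float64(233.10713050574864), np.float64(206.83465843262752))
[[376. 379. 347. 377. 377. 377.]
 [381. 380. 328. 330. 332. 380.]
 [382. 280. 278. 280. 279. 288.]
 [385. 255. 254. 254. 253. 257.]
 [388. 234. 233. 233. 234. 235.]
 [231. 227. 229. 228. 228. 229.]
 [390. 231. 230. 230. 230. 229.]
 [394. 231. 231. 233. 231. 231.]
 [397. 234. 234. 234. 233. 234.]
 [402. 401. 401. 400. 401. 400.]]
[[-3.67000e-01  8.91000e-01  2.67000e-01  6.99231e+02]
 [-9.30000e-01 -3.52000e-01 -1.04000e-01 -3.92904e+02]
 [ 1.00000e-03 -2.87000e-01  9.58000e-01  3.72567e+02]
 [ 0.00000e+00  0.00000e+00  0.00000e+00  1.00000e+00]]
```

View pics/c7.png

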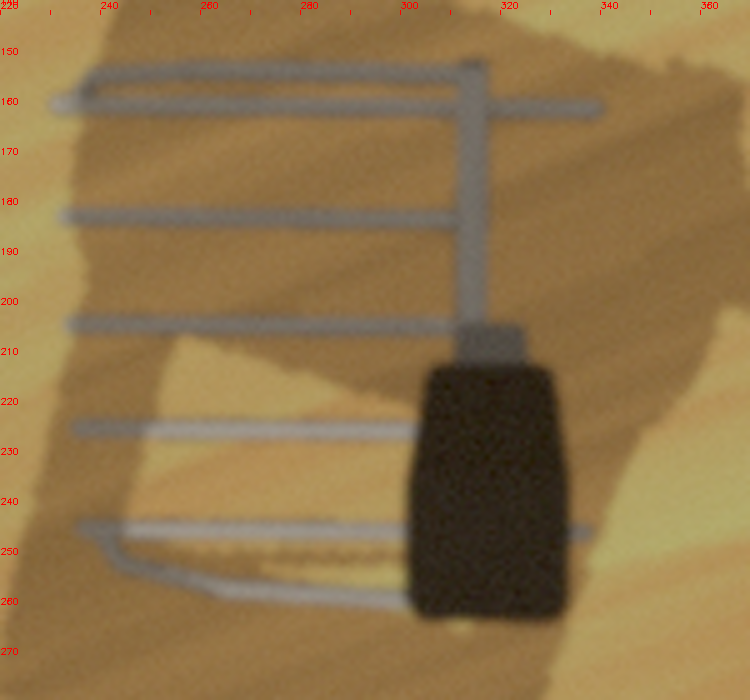

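```bash
python3 - <<'E'
from h import *
w=np.load("pics/w1.npz");c={"intrinsics":w["K"],"world_from_camera":w["T"]}
g=onplane(c,317.5,248.5,155);print(g)
n=onplane(c,233,204.5,2);b=onplane(c,312,205,2);print("nose",n,np.degrees(np.arctan2(*(n-b)[[1,0]])))
for a in ((231.5,160.5),(235.5,246)): print(onplane(c,*a,2))
e1,e2=onplane(c,231.5,160.5,2),onplane(c,235.5,246,2);print(np.degrees(np.arctan2(*(e2-e1)[[1,0]]))-90,(e1+e2)/2, np.linalg.norm(e1-e2))
ct=calibration("top")
print("wrist1 z check tri with top:",tri(c,(317.5,248.5),ct,(482.3,195.8)))
a=np.radians(68.6);print("grip from nose",n-92*np.array([np.cos(a),np.sin(a),0]))
E
```

```text
[ 633.60635113 -366.16843924  155.        ]
nose [ 666.52088971 -281.59288189    2.        ] 68.10797326788818
[ 708.64707049 -300.00109158    2.        ]
[ 623.44187168 -264.07699113    2.        ]
67.1388048364976 [ 666.04447109 -282.03904135    2.        ] 92.46873470882942
wrist1 z check tri with top: (array([ 633.44613284, -365.78907033,  153.6984252 ]), np.float64(0.44824852033047236))
grip from nose [ 632.95222555 -367.25001695    2.        ]
```

```bash
python3 - <<'E'
from h import *
print(move(np.array([633.4,-366.5,106])-sense()["eef_pos"],down(68)))
E
```

```text
(array([ 0.418,  0.011, -0.001]), array([ 0.017, -0.001,  0.001]))
```

```bash
python3 -m jog '[{"linear":[0.05,0.011,0],"rotation":[0.015,0,0],"grip":85},{"linear":[0.12,0.011,0],"rotation":[0.015,0,0],"grip":85},{"linear":[0.2,0.011,0],"rotation":[0.015,0,0],"grip":85},{"linear":[0.28,0.011,0],"rotation":[0.015,0,0],"grip":85},{"linear":[0.35,0.011,0],"rotation":[0.015,0,0],"grip":85},{"linear":[0.4,0.011,0],"rotation":[0.015,0,0],"grip":85},{"linear":[0.418,0.011,0],"rotation":[0.015,0,0],"grip":85},{"linear":[0.418,0.011,0],"rotation":[0.015,0,0],"grip":85},{"linear":[0.418,0.011,0],"rotation":[0.015,0,0],"grip":85}]'
python3 - <<'E'
from h import *
print(sense()["joints"],sense()["eef_pos"],sense()["force"])
c=calibration("wrist");p,d=capture("wrist");cv2.imwrite("pics/w2.png",p[:,:,::-1])
E
```

```text
time_s: 2.7
eef_pos: [633.3, -367.3, 107.1]
ee_rot: [0.396, 0.586, 0.395, -0.586]
force: [0.6, -0.4, 0.6]
grip_width: 0.996
[-6.85283681e-01  8.87774920e-01  8.79648352e-01  4.59651228e-04
  1.37359579e+00  1.26858563e+00] [ 633.30571187 -367.32749576  107.10213723] [ 0.60530287 -0.41779314  0.59098287]
```

View pics/w2.png

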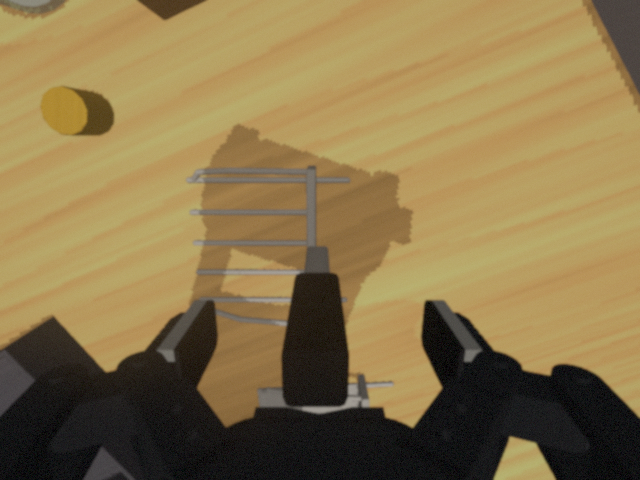

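The grip (around (316,340)) stands centred between the fingers, so I'm closing.

```bash
python3 -m jog '[{"linear":[0,0,0],"rotation":[0,0,0],"grip":60},{"linear":[0,0,0],"rotation":[0,0,0],"grip":40},{"linear":[0,0,0],"rotation":[0,0,0],"grip":25},{"linear":[0,0,0],"rotation":[0,0,0],"grip":10},{"linear":[0,0,0],"rotation":[0,0,0],"grip":10},{"linear":[0,0,0],"rotation":[0,0,0],"grip":10},{"linear":[0,0,0],"rotation":[0,0,0],"grip":10},{"linear":[0,0,0],"rotation":[0,0,0],"grip":10},{"linear":[0,0,0],"rotation":[0,0,0],"grip":10},{"linear":[0,0,0],"rotation":[0,0,0],"grip":10}]' 80
python3 - <<'E'
from h import *
s=sense();print(s["eef_pos"],s["force"],s["grip_width"]*85.4)
E
```

```text
time_s: 3.58
eef_pos: [633.7, -367.4, 107.9]
ee_rot: [0.396, 0.586, 0.395, -0.586]
force: [1.2, 1.5, 2.9]
grip_width: 0.248
[ 633.71058471 -367.35256427  107.87988049] [1.15946497 1.47544316 2.90560743] 21.170716967739388
```

```bash
python3 -m jog '[{"linear":[-0.03,0,0],"rotation":[0,0,0],"grip":10},{"linear":[-0.08,0,0],"rotation":[0,0,0],"grip":10},{"linear":[-0.14,0,0],"rotation":[0,0,0],"grip":10},{"linear":[-0.21,0,0],"rotation":[0,0,0],"grip":10},{"linear":[-0.28,0,0],"rotation":[0,0,0],"grip":10},{"linear":[-0.31,0,0],"rotation":[0,0,0],"grip":10},{"linear":[-0.32,0,0],"rotation":[0,0,0],"grip":10},{"linear":[-0.32,0,0],"rotation":[0,0,0],"grip":10}]'
python3 - <<'E'
from h import *
s=sense();print(s["eef_pos"],s["force"],s["grip_width"]*85.4)
print(move(np.array([576,-118.7,200])-sense()["eef_pos"],down(99.8)))
E
```

```text
time_s: 4.25
eef_pos: [633.4, -367.3, 203.7]
ee_rot: [0.396, 0.586, 0.395, -0.586]
force: [0.5, 0.8, -3.6]
grip_width: 0.248
[ 633.44780195 -367.34239107  203.7168582 ] [ 0.53241739  0.75413369 -3.63955762] 21.20102719843141
(array([ 0.011, -0.487, -0.697]), array([-1.108e+00,  1.000e-03, -4.000e-03]))
```

```bash
python3 -m jog '[{"linear":[0,-0.03,-0.04],"rotation":[-0.06,0,0],"grip":10},{"linear":[0,-0.08,-0.11],"rotation":[-0.16,0,0],"grip":10},{"linear":[0,-0.14,-0.2],"rotation":[-0.29,0,0],"grip":10},{"linear":[0,-0.21,-0.3],"rotation":[-0.43,0,0],"grip":10},{"linear":[0,-0.28,-0.4],"rotation":[-0.57,0,0],"grip":10},{"linear":[0.005,-0.35,-0.5],"rotation":[-0.72,0,0],"grip":10},{"linear":[0.01,-0.41,-0.59],"rotation":[-0.84,0,0],"grip":10},{"linear":[0.01,-0.46,-0.66],"rotation":[-0.94,0,0],"grip":10},{"linear":[0.01,-0.48,-0.69],"rotation":[-0.99,0,0],"grip":10},{"linear":[0.01,-0.487,-0.697],"rotation":[-1,0,0],"grip":10},{"linear":[0.01,-0.487,-0.697],"rotation":[-1,0,0],"grip":10}]'
python3 - <<'E'
from h import *
s=sense();print(s["eef_pos"],s["joints"],s["grip_width"]*85.4)
print(move(np.array([576,-118.7,200])-sense()["eef_pos"],down(99.8)))
for n in("scene","top","wrist"):
    c=calibration(n);p,d=capture(n);cv2.imwrite(f"pics/{n}3.png",p[:,:,::-1]);np.savez(f"pics/{n}3.npz",d=d,K=c["intrinsics"],T=c["world_from_camera"])
E
```

```text
time_s: 5.17
eef_pos: [575.9, -118.8, 199.8]
ee_rot: [0.529, 0.47, 0.528, -0.47]
force: [0.8, -0.2, -2.0]
grip_width: 0.246
[ 575.90180167 -118.8284071   199.76353561] [-4.02409785e-01  4.75245052e-01  1.34652969e+00 -3.72363440e-04
  1.31882208e+00  1.05176541e+00] 21.031088065253925
(array([-0.001,  0.   , -0.   ]), array([-0.109,  0.002, -0.001]))
```

View pics/wrist3.png

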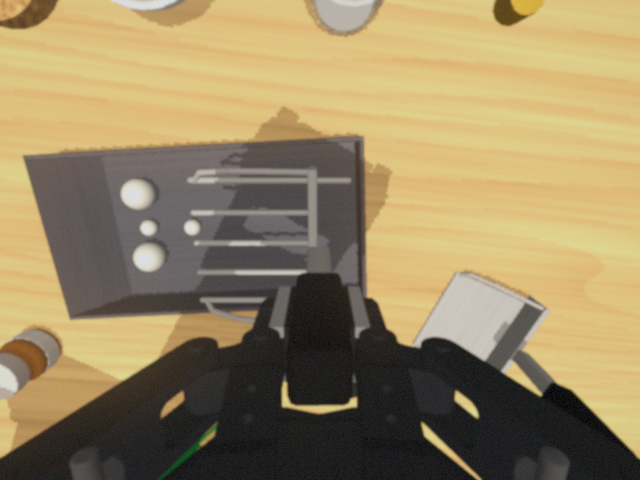

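View pics/scene3.png

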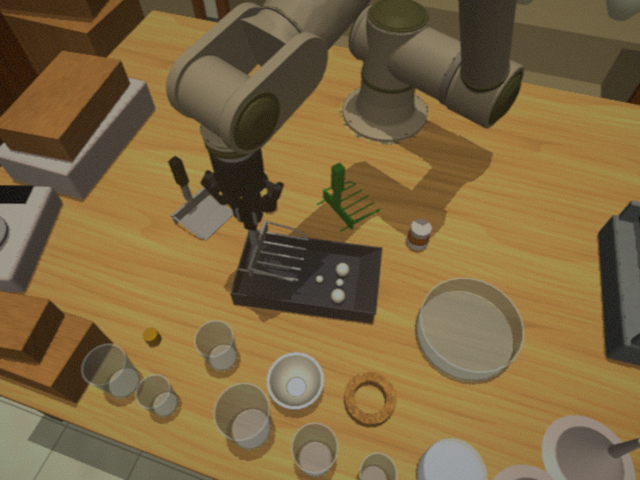

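View pics/top3.png

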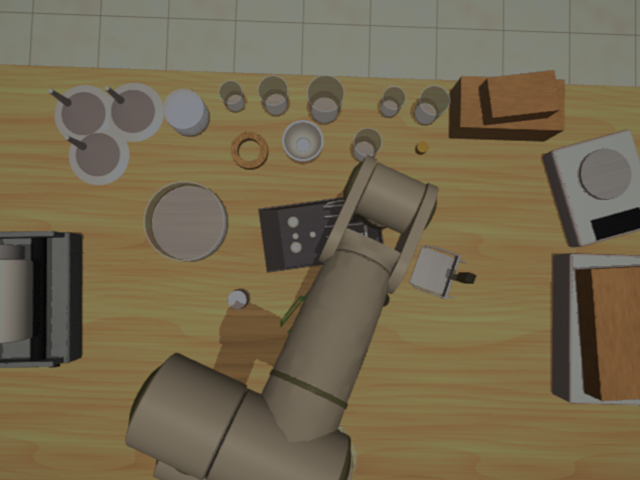

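```bash
python3 - <<'E'
from h import *
p=cv2.imread("pics/wrist3.png")[:,:,::-1];crop(p,10,125,210,330,4,"c8.png");crop(p,200,125,400,325,4,"c9.png")
E
```

```text
(no output)
```

View pics/c8.png

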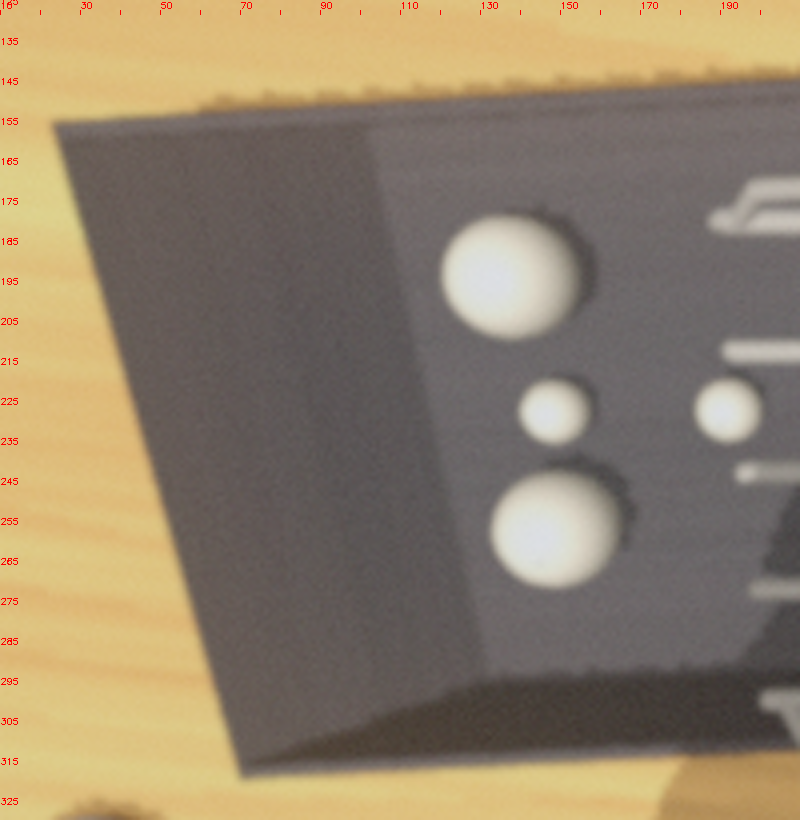

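View pics/c9.png

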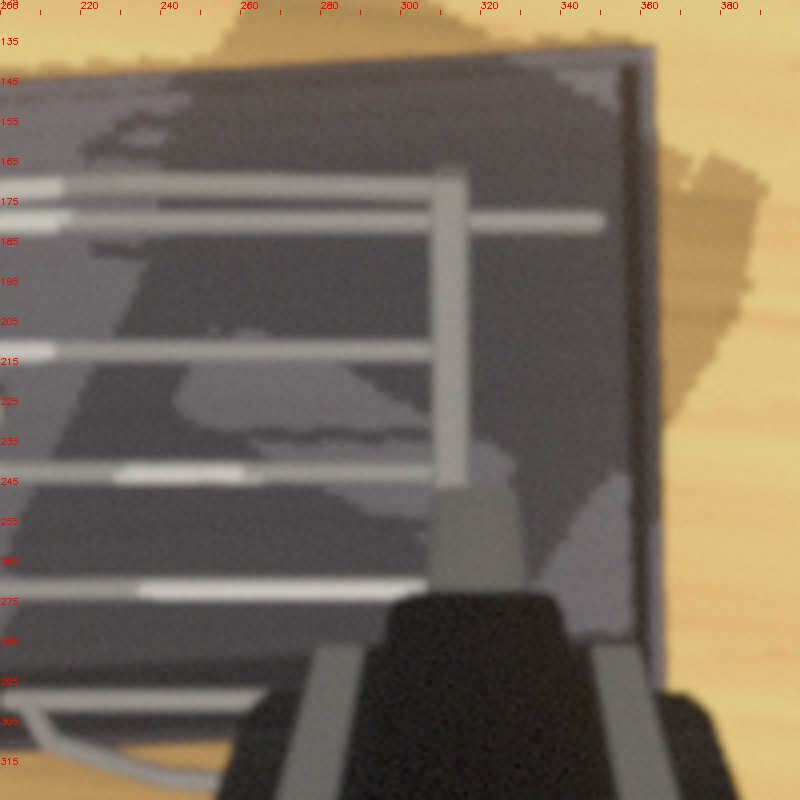

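```bash
python3 - <<'E'
from h import *
w=np.load("pics/wrist3.npz");c={"intrinsics":w["K"],"world_from_camera":w["T"]}
P=[onplane(c,*q,46) for q in [(23.3,155.8),(363.8,136.3),(365.5,287),(70.5,318.8)]]
for q in P: print(q.round(1))
e=P[0]-P[1];print(np.linalg.norm(e),np.degrees(np.arctan2(e[1],e[0])),"width",np.linalg.norm(P[0]-P[3]))
a=np.arctan2(e[1],e[0]);ux=np.array([np.cos(a),np.sin(a)]);uy=np.array([-ux[1],ux[0]])
m=(P[0][:2]+P[1][:2])/2+76*uy;print("tray centre",m, "alt",(P[0][:2]+P[3][:2])/2-140*ux)
for n,q,z in [("A",(137.8,194),20),("B",(149,257.3),20),("s1",(149,227.8),13.5),("s2",(192.2,227.8),13.5)]:
    x=onplane(c,*q,z);print(n,x.round(1),(ux@(x[:2]-m)).round(1),(uy@(x[:2]-m)).round(1))
# scoop tips at z ~ 200-107.9=92+2
zz=sense()["eef_pos"][2]-107.9+2
for q in [(188,180),(191,212.5),(194.5,243),(197.8,272),(201,300)]:
    x=onplane(c,*q,zz);print(x.round(1),(ux@(x[:2]-m)).round(1),(uy@(x[:2]-m)).round(1))
h=rot().as_matrix();print("tool heading",np.degrees(np.arctan2(-h[1,2],-h[0,2])),sense()["eef_pos"])
# cross-check with scene: tray from averaged, B tri wrist+top
print(tri(c,(149,257.3),calibration("top"),(296,247.4)),tri(c,(137.8,194),calibration("top"),(293.2,222.2)))
E
```

```text
[606.2 125.5  46. ]
[ 653.2 -148.3   46. ]
[ 522.8 -169.8   46. ]
[459.4 100.   46. ]
277.85925867791127 99.74257044839135 width 149.00712063959853
tray centre [554.82481948 -24.25971702] alt [556.50476187 -25.20014946]
A [579.6  46.6  20. ] 65.7 -36.4
B [518.7  37.8  20. ] 67.3 25.1
s1 [546.4  40.1  13.5] 64.9 -2.6
s2 [551.1  -1.1  13.5] 23.5 -0.3
[609.7 -24.9  94. ] -9.9 -53.9
[586.7 -27.2  94. ] -8.3 -30.9
[564. -30.  94.] -7.2 -8.0
[541.3 -32.8  94. ] -6.2 14.8
[518.3 -35.7  94. ] -5.1 38.0
tool heading 96.57642699652206 [ 576.19783899 -120.13353187  199.91904716]
(array([516.92481817,  38.33897548,  17.15863344]), np.float64(1.432595852953389)) (array([577.98111405,  47.11802211,  17.31614973]), np.float64(1.815659182569679))
```

```bash
python3 - <<'E'
from h import *
a=np.radians(99.75);ux=np.array([np.cos(a),np.sin(a),0]);uy=np.array([-ux[1],ux[0],0])
t=np.array([555.2,-24.5,0])+ux*-98+uy*-6+np.array([0,0,117.])
print(t,move(t-sense()["eef_pos"],down(99.75)))
E
```

```text
[ 577.70958773 -120.06839676  117.        ] (array([0.276, 0.005, 0.   ]), array([-0.111,  0.002, -0.002]))
```

```bash
python3 -m jog '[{"linear":[0,0.005,0],"rotation":[-0.06,0,0],"grip":10},{"linear":[0.02,0.005,0],"rotation":[-0.111,0.002,0],"grip":10},{"linear":[0.06,0.005,0],"rotation":[-0.111,0.002,0],"grip":10},{"linear":[0.11,0.005,0],"rotation":[-0.111,0.002,0],"grip":10},{"linear":[0.16,0.005,0],"rotation":[-0.111,0.002,0],"grip":10},{"linear":[0.21,0.005,0],"rotation":[-0.111,0.002,0],"grip":10},{"linear":[0.24,0.005,0],"rotation":[-0.111,0.002,0],"grip":10},{"linear":[0.26,0.005,0],"rotation":[-0.111,0.002,0],"grip":10},{"linear":[0.27,0.005,0],"rotation":[-0.111,0.002,0],"grip":10},{"linear":[0.276,0.005,0],"rotation":[-0.111,0.002,0],"grip":10},{"linear":[0.276,0.005,0],"rotation":[-0.111,0.002,0],"grip":10}]'
python3 - <<'E'
from h import *
s=sense();print(s["eef_pos"],s["force"],s["wrist_torque"])
c=calibration("wrist");p,d=capture("wrist");cv2.imwrite("pics/w4.png",p[:,:,::-1])
c=calibration("scene");p,d=capture("scene");crop(p,200,140,400,330,4,"s4.png")
E
```

```text
time_s: 6.23
eef_pos: [578.0, -120.3, 117.3]
ee_rot: [0.541, 0.456, 0.54, -0.455]
force: [-0.3, -1.0, -2.0]
grip_width: 0.244
[ 578.00595199 -120.2836045   117.34293085] [-0.26384131 -0.9670686  -2.01231796] [-0.0117156  -0.01580512  0.00080176]
```

View pics/w4.png

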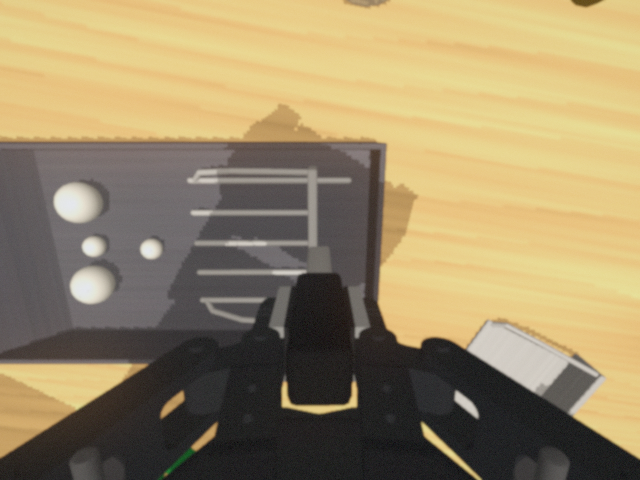

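View pics/s4.png

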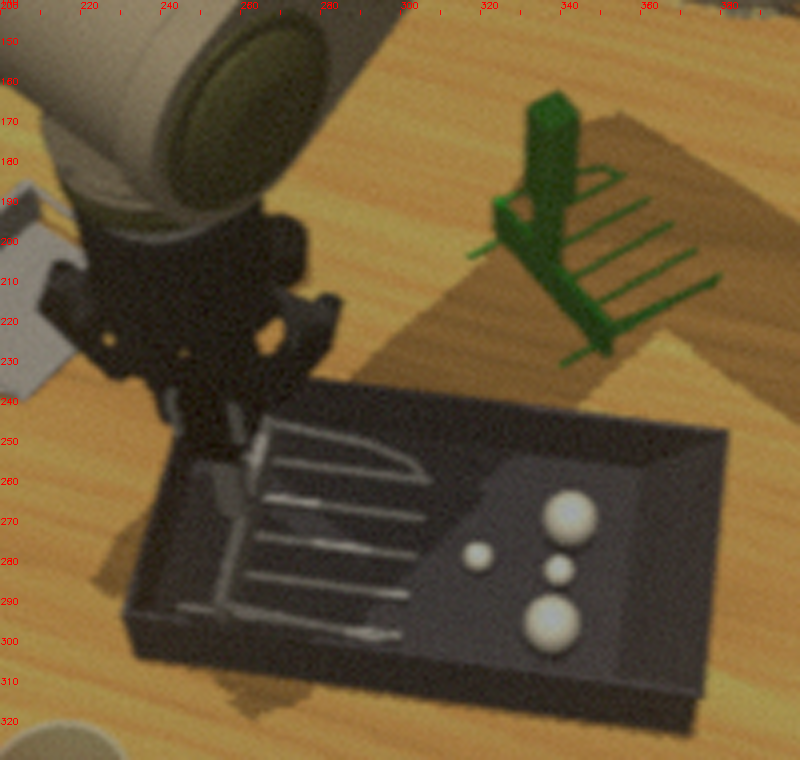

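```bash
python3 -m jog '[{"linear":[0.004,0,0],"rotation":[0,0,0],"grip":10},{"linear":[0.008,0,0],"rotation":[0,0,0],"grip":10},{"linear":[0.01,0,0],"rotation":[0,0,0],"grip":10},{"linear":[0.01,0,0],"rotation":[0,0,0],"grip":10}]'; python3 -m jog '[{"linear":[0.003,0,0],"rotation":[0,0,0],"grip":10},{"linear":[0.004,0,0],"rotation":[0,0,0],"grip":10},{"linear":[0.004,0,0],"rotation":[0,0,0],"grip":10}]'
```

```text
time_s: 6.67
eef_pos: [578.1, -120.2, 114.7]
ee_rot: [0.541, 0.456, 0.54, -0.455]
force: [-0.2, 0.4, -2.7]
grip_width: 0.249
time_s: 6.92
eef_pos: [578.2, -120.2, 113.8]
ee_rot: [0.542, 0.456, 0.54, -0.455]
force: [0.5, 1.1, 0.8]
grip_width: 0.245
```

```bash
python3 -m jog '[{"linear":[-0.002,0,-0.013],"rotation":[0,0,0],"grip":10},{"linear":[-0.002,0,-0.03],"rotation":[0,0,0],"grip":10},{"linear":[-0.002,0,-0.05],"rotation":[0,0,0],"grip":10},{"linear":[-0.002,0,-0.07],"rotation":[0,0,0],"grip":10},{"linear":[-0.002,0,-0.09],"rotation":[0,0,0],"grip":10},{"linear":[-0.002,0,-0.11],"rotation":[0,0,0],"grip":10},{"linear":[-0.002,0,-0.13],"rotation":[0,0,0],"grip":10},{"linear":[-0.002,0,-0.15],"rotation":[0,0,0],"grip":10},{"linear":[-0.002,0,-0.165],"rotation":[0,0,0],"grip":10},{"linear":[-0.002,0,-0.18],"rotation":[0,0,0],"grip":10},{"linear":[-0.002,0,-0.195],"rotation":[0,0,0],"grip":10},{"linear":[-0.002,0,-0.21],"rotation":[0,0,0],"grip":10},{"linear":[-0.002,0,-0.225],"rotation":[0,0,0],"grip":10},{"linear":[-0.002,0,-0.24],"rotation":[0,0,0],"grip":10},{"linear":[-0.002,0,-0.25],"rotation":[0,0,0],"grip":10},{"linear":[-0.002,0,-0.26],"rotation":[0,0,0],"grip":10}]'
python3 - <<'E'
from h import *
s=sense();print(s["eef_pos"],s["force"],s["wrist_torque"])
c=calibration("wrist");p,d=capture("wrist");cv2.imwrite("pics/w5.png",p[:,:,::-1])
c=calibration("scene");p,d=capture("scene");crop(p,220,220,400,330,4,"s5.png")
E
```

```text
time_s: 8.25
eef_pos: [565.0, -43.0, 114.4]
ee_rot: [0.542, 0.456, 0.54, -0.455]
force: [-0.1, -0.5, -2.0]
grip_width: 0.249
[564.96352131 -42.9857651  114.3547179 ] [-0.06225914 -0.53181086 -1.97235554] [-0.03134047 -0.03039147  0.00467739]
```

View pics/w5.png

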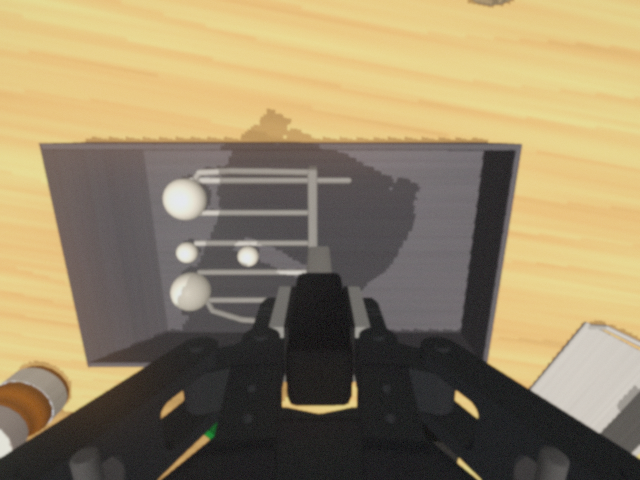

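View pics/s5.png

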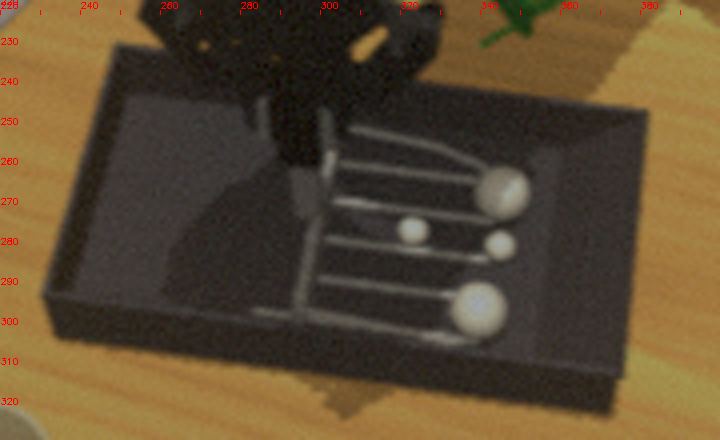

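The two big balls sit in the outer gaps at the nose, at wrist (185,199) and (190,291). The small ones are in the third gap. I'll keep pushing to the ramp.

```bash
python3 -m jog '[{"linear":[0,0,-0.01],"rotation":[0,0,0],"grip":10},{"linear":[0,0,-0.02],"rotation":[0,0,0],"grip":10},{"linear":[0,0,-0.03],"rotation":[0,0,0],"grip":10},{"linear":[0,0,-0.04],"rotation":[0,0,0],"grip":10},{"linear":[0,0,-0.05],"rotation":[0,0,0],"grip":10},{"linear":[0,0,-0.06],"rotation":[0,0,0],"grip":10},{"linear":[0,0,-0.065],"rotation":[0,0,0],"grip":10},{"linear":[0,0,-0.07],"rotation":[0,0,0],"grip":10},{"linear":[0,0,-0.073],"rotation":[0,0,0],"grip":10},{"linear":[0,0,-0.073],"rotation":[0,0,0],"grip":10}]'
python3 - <<'E'
from h import *
s=sense();print(s["eef_pos"],s["force"],s["wrist_torque"])
c=calibration("wrist");p,d=capture("wrist");crop(p,50,120,360,340,2,"w6.png")
c=calibration("scene");p,d=capture("scene");crop(p,220,220,400,330,4,"s6.png")
E
```

```text
time_s: 9.18
eef_pos: [561.2, -21.2, 114.3]
ee_rot: [0.542, 0.456, 0.54, -0.455]
force: [-0.6, -0.5, -2.0]
grip_width: 0.249
[561.20112763 -21.21112903 114.34026061] [-0.60381413 -0.47104935 -1.95508419] [-0.00045743  0.02152424  0.03009385]
```

View pics/w6.png

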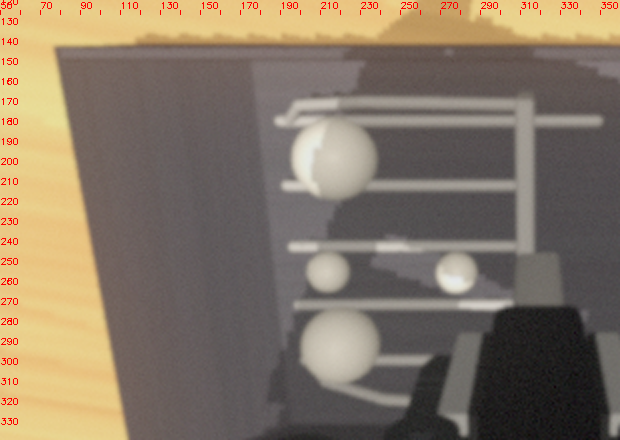

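View pics/s6.png

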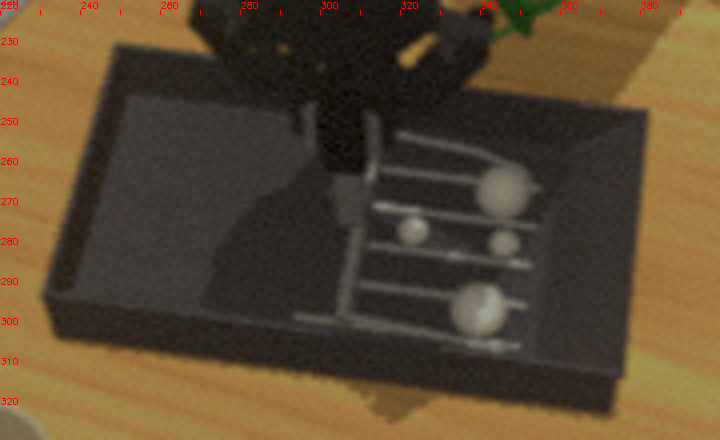

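```bash
python3 -m jog '[{"linear":[-0.01,0,0],"rotation":[0,0,0],"grip":10},{"linear":[-0.02,0,0.006],"rotation":[0,0.035,0],"grip":10},{"linear":[-0.033,0,0.012],"rotation":[0,0.07,0],"grip":10},{"linear":[-0.05,0,0.02],"rotation":[0,0.11,0],"grip":10},{"linear":[-0.066,0,0.03],"rotation":[0,0.16,0],"grip":10},{"linear":[-0.085,0,0.04],"rotation":[0,0.21,0],"grip":10},{"linear":[-0.11,0,0.05],"rotation":[0,0.26,0],"grip":10},{"linear":[-0.13,0,0.06],"rotation":[0,0.31,0],"grip":10},{"linear":[-0.15,0,0.068],"rotation":[0,0.36,0],"grip":10},{"linear":[-0.17,0,0.075],"rotation":[0,0.4,0],"grip":10},{"linear":[-0.19,0,0.075],"rotation":[0,0.42,0],"grip":10},{"linear":[-0.2,0,0.075],"rotation":[0,0.42,0],"grip":10},{"linear":[-0.2,0,0.075],"rotation":[0,0.42,0],"grip":10}]'
python3 - <<'E'
from h import *
s=sense();print(s["eef_pos"],s["force"],s["wrist_torque"])
c=calibration("wrist");p,d=capture("wrist");crop(p,50,120,360,340,2,"w7.png")
c=calibration("scene");p,d=capture("scene");crop(p,220,180,400,330,4,"s7.png")
E
```

```text
time_s: 10.37
eef_pos: [565.2, -43.9, 175.2]
ee_rot: [0.483, 0.501, 0.593, -0.405]
force: [0.5, -0.2, -4.2]
grip_width: 0.247
[565.23208154 -43.9000194  175.20480835] [ 0.50216632 -0.20697487 -4.22310689] [-0.52601571 -0.08625471 -0.00691485]
```

View pics/w7.png

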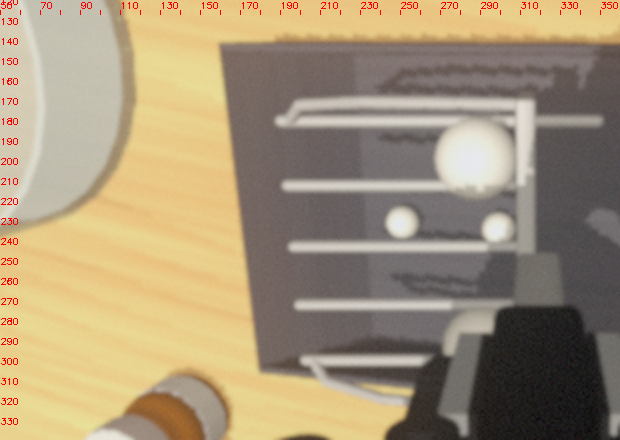

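View pics/s7.png

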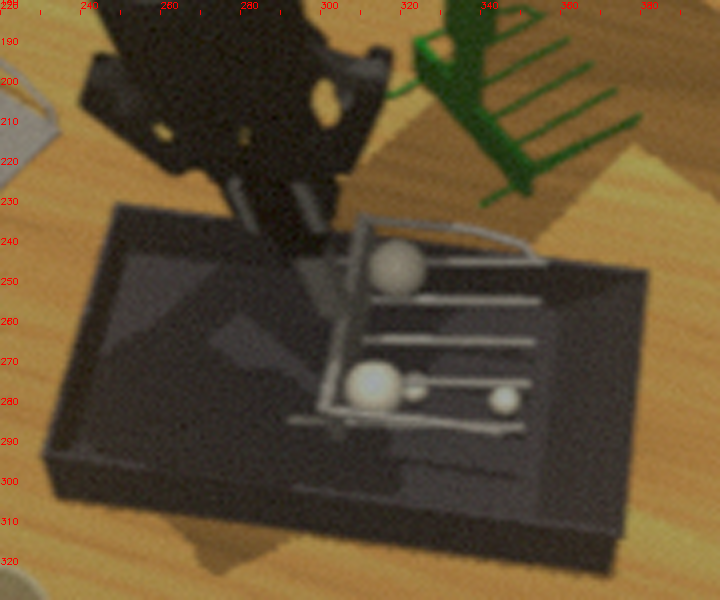

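Both big balls rest against the wall of the scoop and both small ones have stayed on the tray floor. Now I'll lift well clear.

```bash
python3 - <<'E'
from h import *
print(move(np.array([0,0,75.])))
E
```

```text
(array([-0.245,  0.001, -0.052]), array([0., 0., 0.]))
```

```bash
python3 -m jog '[{"linear":[-0.015,0,-0.003],"rotation":[0,0,0],"grip":10},{"linear":[-0.04,0,-0.008],"rotation":[0,0,0],"grip":10},{"linear":[-0.075,0,-0.016],"rotation":[0,0,0],"grip":10},{"linear":[-0.115,0,-0.024],"rotation":[0,0,0],"grip":10},{"linear":[-0.155,0,-0.033],"rotation":[0,0,0],"grip":10},{"linear":[-0.19,0,-0.04],"rotation":[0,0,0],"grip":10},{"linear":[-0.22,0,-0.047],"rotation":[0,0,0],"grip":10},{"linear":[-0.238,0,-0.051],"rotation":[0,0,0],"grip":10},{"linear":[-0.245,0,-0.052],"rotation":[0,0,0],"grip":10},{"linear":[-0.245,0,-0.052],"rotation":[0,0,0],"grip":10},{"linear":[-0.245,0,-0.052],"rotation":[0,0,0],"grip":10},{"linear":[-0.245,0,-0.052],"rotation":[0,0,0],"grip":10}]'
python3 - <<'E'
from h import *
s=sense();print(s["eef_pos"],s["force"],s["joints"])
c=calibration("wrist");p,d=capture("wrist");cv2.imwrite("pics/w8.png",p[:,:,::-1]);np.savez("pics/w8.npz",d=d,K=c["intrinsics"],T=c["world_from_camera"])
c=calibration("scene");p,d=capture("scene");crop(p,220,130,400,330,4,"s8.png")
E
```

```text
time_s: 11.47
eef_pos: [564.4, -43.3, 248.8]
ee_rot: [0.482, 0.501, 0.594, -0.405]
force: [0.3, -0.7, -4.0]
grip_width: 0.247
[564.42762412 -43.34293696 248.8206912 ] [ 0.26241233 -0.72889278 -4.03961687] [-0.36706669  0.43025557  1.30012171  0.18063585  1.51951623  1.01359948]
```

View pics/w8.png

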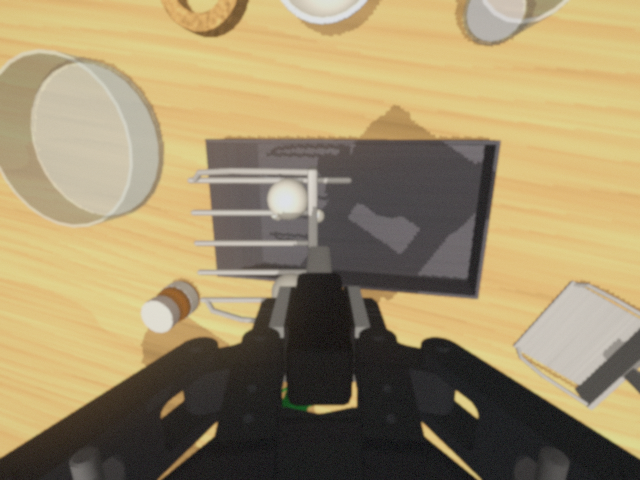

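View pics/s8.png

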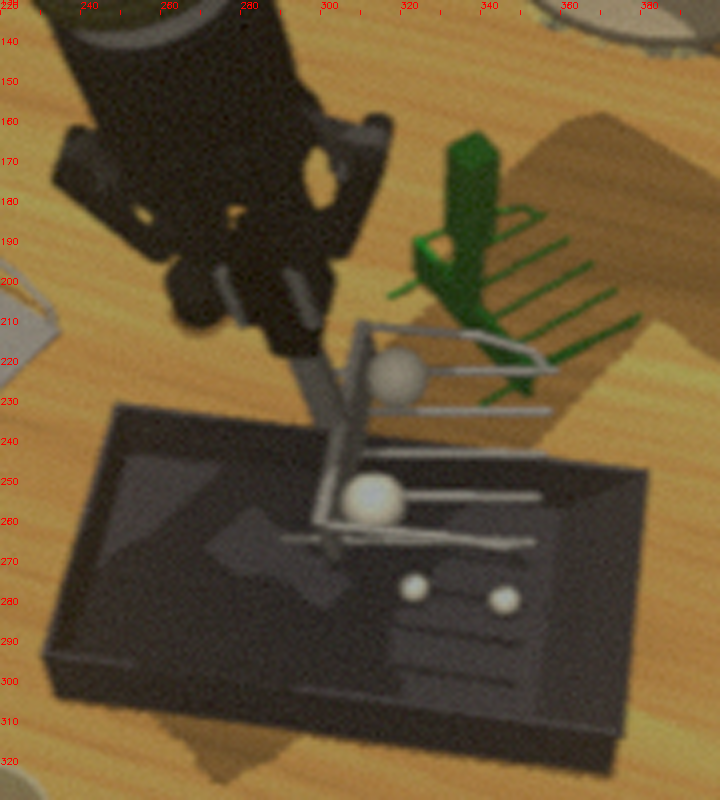

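```bash
python3 - <<'E'
from h import *
print(move(np.array([590,130,250.])-sense()["eef_pos"],down(99.75,-12)))
E
```

```text
(array([ 0.112,  0.182, -0.544]), array([ 0.002, -0.   , -0.003]))
```

```bash
python3 -m jog '[{"linear":[0.003,0.005,-0.015],"rotation":[0,0,0],"grip":10},{"linear":[0.01,0.015,-0.045],"rotation":[0,0,0],"grip":10},{"linear":[0.018,0.03,-0.09],"rotation":[0,0,0],"grip":10},{"linear":[0.03,0.049,-0.145],"rotation":[0,0,0],"grip":10},{"linear":[0.043,0.069,-0.207],"rotation":[0,0,0],"grip":10},{"linear":[0.056,0.091,-0.272],"rotation":[0,0,0],"grip":10},{"linear":[0.069,0.113,-0.337],"rotation":[0,0,0],"grip":10},{"linear":[0.082,0.133,-0.4],"rotation":[0,0,0],"grip":10},{"linear":[0.093,0.15,-0.45],"rotation":[0,0,0],"grip":10},{"linear":[0.102,0.165,-0.495],"rotation":[0,0,0],"grip":10},{"linear":[0.108,0.175,-0.525],"rotation":[0,0,0],"grip":10},{"linear":[0.112,0.181,-0.54],"rotation":[0,0,0],"grip":10},{"linear":[0.112,0.182,-0.544],"rotation":[0,0,0],"grip":10},{"linear":[0.112,0.182,-0.544],"rotation":[0,0,0],"grip":10}]'
python3 - <<'E'
from h import *
s=sense();print(s["eef_pos"],s["force"],s["joints"])
c=calibration("wrist");p,d=capture("wrist");cv2.imwrite("pics/w9.png",p[:,:,::-1]);np.savez("pics/w9.npz",d=d,K=c["intrinsics"],T=c["world_from_camera"])
c=calibration("scene");p,d=capture("scene");crop(p,280,100,540,400,2,"s9.png")
E
```

```text
time_s: 12.73
eef_pos: [590.0, 130.0, 250.1]
ee_rot: [0.482, 0.501, 0.594, -0.405]
force: [1.0, -0.2, -3.8]
grip_width: 0.247
[589.97425043 130.04131508 250.07832399] [ 0.97950613 -0.21448392 -3.81068952] [-0.06480921  0.4816518   1.21981949  0.20450325  1.48998164  1.31321023]
```

View pics/w9.png

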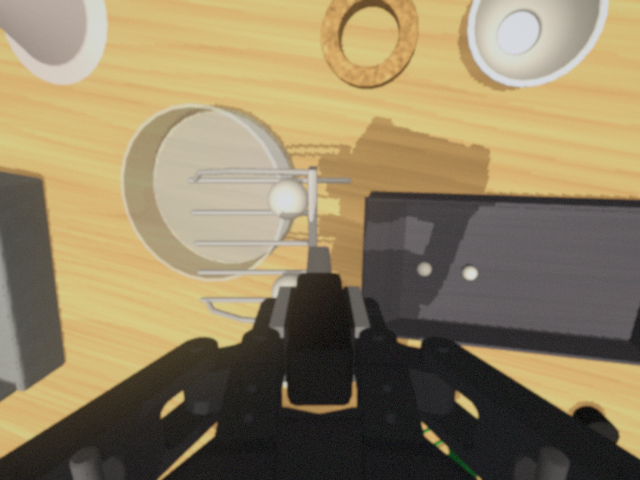

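View pics/s9.png

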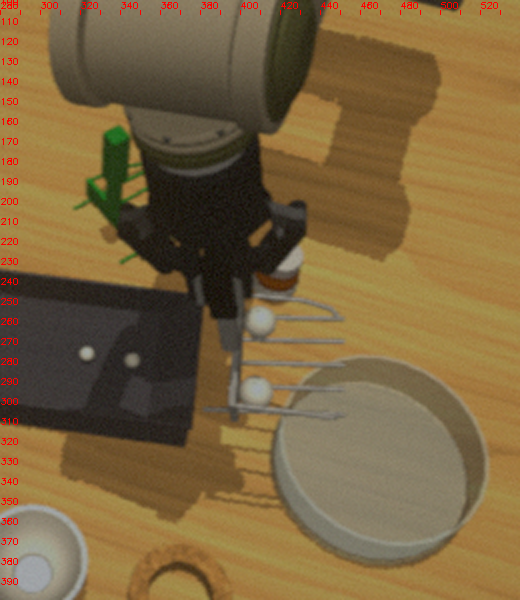

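```bash
python3 - <<'E'
from h import *
p=cv2.imread("pics/w9.png")[:,:,::-1];crop(p,110,90,310,290,4,"c10.png")
E
```

```text
(no output)
```

View pics/c10.png

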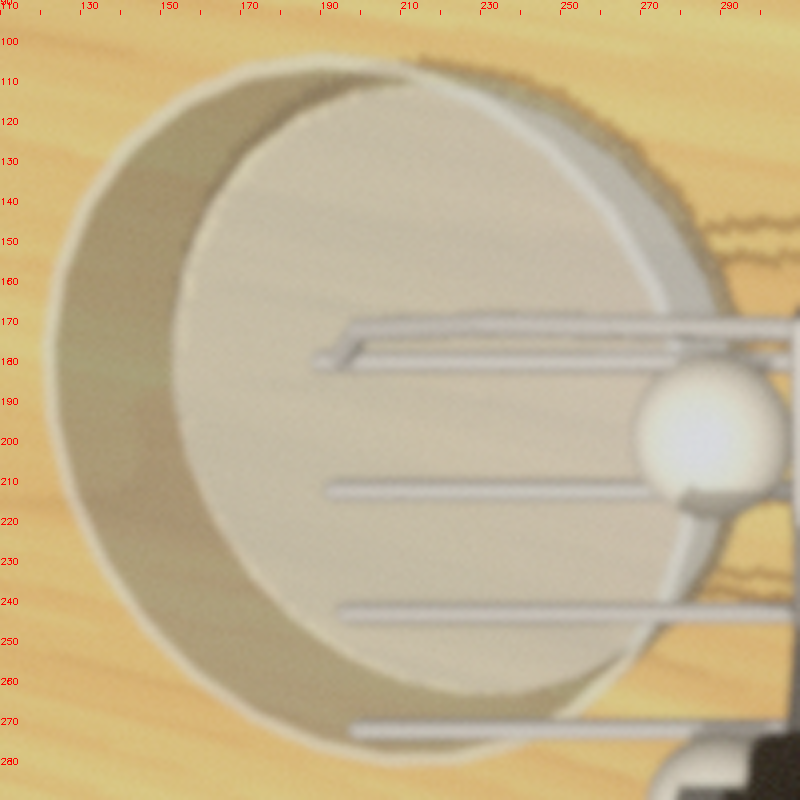

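```bash
python3 - <<'E'
from h import *
from scipy.optimize import least_squares
w=np.load("pics/w9.npz");c={"intrinsics":w["K"],"world_from_camera":w["T"]}
q=np.array([(45,350),(75,230),(150,130),(250,65),(320,53),(400,62),(65,480),(120,600),(200,690),(300,745),(400,765),(480,757),(545,135),(660,285)])/4+[110,90]
P=np.array([onplane(c,u,v,55)[:2] for u,v in q])
r=least_squares(lambda x:np.hypot(P[:,0]-x[0],P[:,1]-x[1])-x[2],[570,300,95]);print(r.x,r.fun.round(1))
# free height
f=lambda x:np.hypot(*(np.array([onplane(c,u,v,x[2])[:2] for u,v in q])-x[:2]).T)-95
r=least_squares(f,[570,300,55]);print(r.x)
D=r.x[:2]
a=np.radians(99.75);ux=np.array([np.cos(a),np.sin(a),0])
D=np.array([570,297,0.]);
E
```

```text
[570.66255084 297.64434581  93.76134775] [ 0.3 -0.9 -1.7  0.5  0.8  0.6 -0.5  0.6  1.5  0.3 -0.5 -1.1  0.4 -0.3]
[569.38459441 300.05740077  50.62745927]
```

```bash
cat >> h.py <<'E'
def pour(D,back,psi,pitch,nz):
    a=np.radians(psi);ux=np.array([np.cos(a),np.sin(a),0]);up=np.array([0,0,1.]);t=np.radians(pitch);c,s=np.cos(t),np.sin(t)
    n=np.array([D[0],D[1],0])-back*ux+up*nz
    return n+ux*(-92*c+106*s)+up*(92*s+106*c)
E
python3 - <<'E'
from h import *
D=(570,298)
t=pour(D,35,99.75,-12,95);print(t,move(t-sense()["eef_pos"],down(99.75,-12)))
E
```

```text
[594.89915585 153.09544841 179.55577012] (array([ 0.246,  0.029, -0.024]), array([ 0.   ,  0.   , -0.003]))
```

```bash
python3 -m jog '[{"linear":[0.015,0.002,-0.002],"rotation":[0,0,0],"grip":10},{"linear":[0.045,0.006,-0.005],"rotation":[0,0,0],"grip":10},{"linear":[0.085,0.01,-0.009],"rotation":[0,0,0],"grip":10},{"linear":[0.13,0.016,-0.013],"rotation":[0,0,0],"grip":10},{"linear":[0.175,0.021,-0.018],"rotation":[0,0,0],"grip":10},{"linear":[0.21,0.025,-0.021],"rotation":[0,0,0],"grip":10},{"linear":[0.235,0.028,-0.023],"rotation":[0,0,0],"grip":10},{"linear":[0.246,0.029,-0.024],"rotation":[0,0,0],"grip":10},{"linear":[0.246,0.029,-0.024],"rotation":[0,0,0],"grip":10},{"linear":[0.246,0.029,-0.024],"rotation":[0,0,0],"grip":10}]'
python3 - <<'E'
from h import *
s=sense();print(s["eef_pos"],s["joints"])
D=(570,298)
for pt,nz in [(-12,95),(-8,91),(-4,85),(0,80),(4,75),(8,71),(12,68),(16,67),(20,67),(24,67),(28,67)]:
    t=pour(D,35,99.75,pt,nz);l,r=move(t-s["eef_pos"],down(99.75,pt));print(pt,l,r)
c=calibration("wrist");p,d=capture("wrist");cv2.imwrite("pics/w10.png",p[:,:,::-1])
c=calibration("scene");p,d=capture("scene");crop(p,280,100,540,400,2,"s10.png")
E
```

```text
time_s: 13.67
eef_pos: [595.1, 152.9, 179.8]
ee_rot: [0.482, 0.501, 0.594, -0.405]
force: [-0.4, -0.4, -2.2]
grip_width: 0.249
[595.12343245 152.86983327 179.80605309] [-0.02618333  0.54897217  1.29868731  0.21127749  1.33827758  1.32091885]
-12 [ 0.001 -0.001 -0.001] [ 0.001  0.001 -0.004]
-8 [-0.007 -0.001 -0.023] [ 0.    -0.139 -0.004]
-4 [-0.006 -0.001 -0.046] [ 0.    -0.279 -0.004]
0 [-0.006 -0.001 -0.07 ] [ 0.    -0.418 -0.004]
4 [-0.005 -0.001 -0.096] [ 0.    -0.558 -0.004]
8 [-0.004 -0.001 -0.123] [-0.    -0.698 -0.004]
12 [-0.005 -0.001 -0.152] [-0.    -0.837 -0.004]
16 [-0.01  -0.001 -0.183] [-0.    -0.977 -0.004]
20 [-0.017 -0.001 -0.215] [-1.000e-03 -1.116e+00 -4.000e-03]
24 [-0.021 -0.    -0.248] [-1.000e-03 -1.256e+00 -4.000e-03]
28 [-0.022 -0.    -0.28 ] [-1.000e-03 -1.396e+00 -4.000e-03]
```

View pics/w10.png

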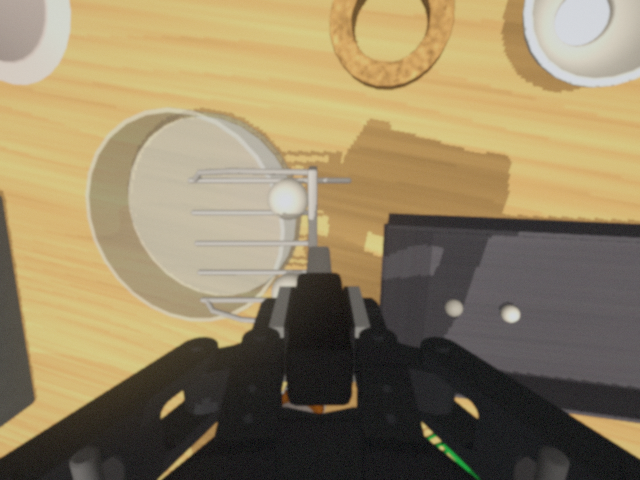

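View pics/s10.png

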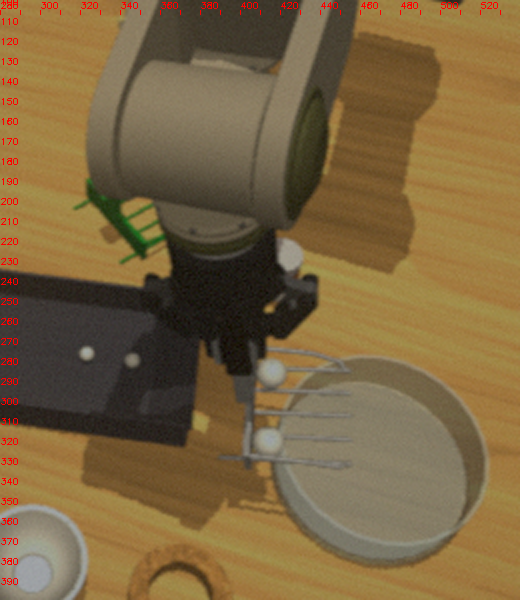

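```bash
python3 -m jog '[{"linear":[-0.004,0,-0.01],"rotation":[0,-0.06,0],"grip":10},{"linear":[-0.007,0,-0.023],"rotation":[0,-0.139,0],"grip":10},{"linear":[-0.006,0,-0.035],"rotation":[0,-0.21,0],"grip":10},{"linear":[-0.006,0,-0.046],"rotation":[0,-0.279,0],"grip":10},{"linear":[-0.006,0,-0.058],"rotation":[0,-0.35,0],"grip":10},{"linear":[-0.006,0,-0.07],"rotation":[0,-0.418,0],"grip":10},{"linear":[-0.005,0,-0.083],"rotation":[0,-0.488,0],"grip":10},{"linear":[-0.005,0,-0.096],"rotation":[0,-0.558,0],"grip":10},{"linear":[-0.004,0,-0.11],"rotation":[0,-0.628,0],"grip":10},{"linear":[-0.004,0,-0.123],"rotation":[0,-0.698,0],"grip":10},{"linear":[-0.004,0,-0.133],"rotation":[0,-0.744,0],"grip":10},{"linear":[-0.005,0,-0.142],"rotation":[0,-0.79,0],"grip":10},{"linear":[-0.005,0,-0.152],"rotation":[0,-0.837,0],"grip":10},{"linear":[-0.007,0,-0.162],"rotation":[0,-0.883,0],"grip":10},{"linear":[-0.009,0,-0.173],"rotation":[0,-0.93,0],"grip":10},{"linear":[-0.01,0,-0.183],"rotation":[0,-0.977,0],"grip":10},{"linear":[-0.01,0,-0.183],"rotation":[0,-0.977,0],"grip":10},{"linear":[-0.01,0,-0.183],"rotation":[0,-0.977,0],"grip":10},{"linear":[-0.01,0,-0.183],"rotation":[0,-0.977,0],"grip":10},{"linear":[-0.01,0,-0.183],"rotation":[0,-0.977,0],"grip":10}]'
python3 - <<'E'
from h import *
s=sense();print(s["eef_pos"],s["joints"])
c=calibration("wrist");p,d=capture("wrist");cv2.imwrite("pics/w11.png",p[:,:,::-1])
c=calibration("scene");p,d=capture("scene");crop(p,280,100,540,400,2,"s11.png")
E
```

```text
time_s: 15.43
eef_pos: [586.4, 204.8, 194.7]
ee_rot: [0.611, 0.389, 0.459, -0.514]
force: [-0.7, 0.6, -1.7]
grip_width: 0.247
[586.36647724 204.81657623 194.68204615] [ 0.26165685  0.59420195  1.19678368 -0.28350002  1.38154626  1.72152834]
```

View pics/w11.png

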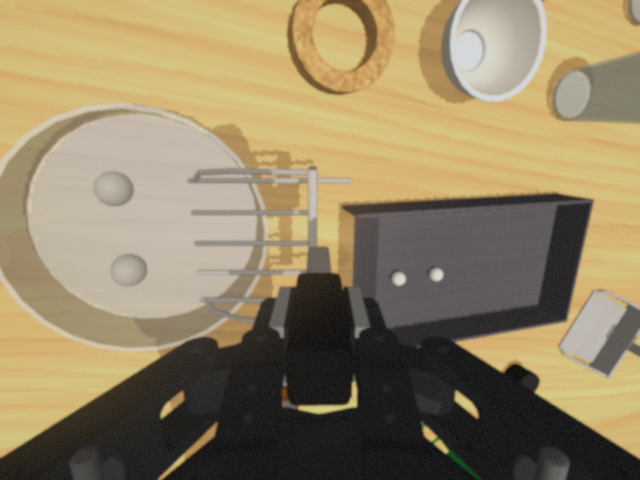

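View pics/s11.png

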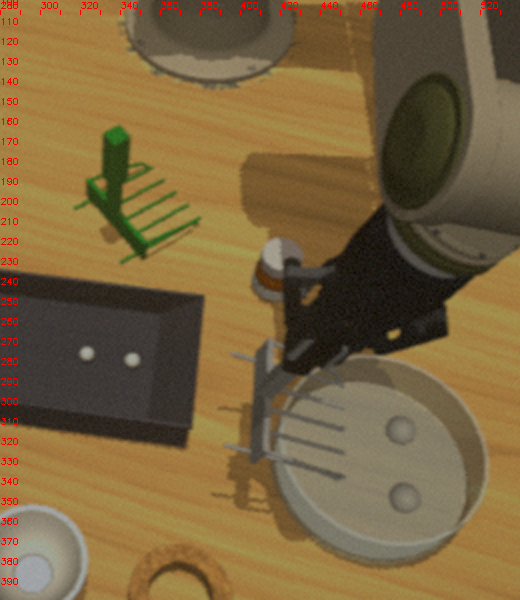

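Both big balls are in the dish at scene (402,431) and (404,498) in the crop. Next I'll raise the scoop and level it.

```bash
python3 - <<'E'
from h import *
s=sense()
print(move(np.array([0,0,30.])))
t=np.array([600,120,260.]);print(move(t-s["eef_pos"],down(99.75,0)))
E
```

```text
(array([-0.096,  0.   ,  0.028]), array([0., 0., 0.]))
(array([-0.13 , -0.002,  0.335]), array([-0.003,  0.559, -0.006]))
```

```bash
python3 -m jog '[{"linear":[-0.03,0,0.009],"rotation":[0,0,0],"grip":10},{"linear":[-0.096,0,0.028],"rotation":[0,0,0],"grip":10},{"linear":[-0.15,0,0.05],"rotation":[0,0,0],"grip":10},{"linear":[-0.17,0,0.1],"rotation":[0,0.1,0],"grip":10},{"linear":[-0.16,0,0.17],"rotation":[0,0.25,0],"grip":10},{"linear":[-0.15,0,0.24],"rotation":[0,0.4,0],"grip":10},{"linear":[-0.14,0,0.3],"rotation":[0,0.5,0],"grip":10},{"linear":[-0.13,0,0.335],"rotation":[0,0.559,-0.006],"grip":10},{"linear":[-0.13,0,0.335],"rotation":[0,0.559,-0.006],"grip":10},{"linear":[-0.13,0,0.335],"rotation":[0,0.559,-0.006],"grip":10}]'
python3 - <<'E'
from h import *
s=sense();print(move(np.array([634,-367,210])-s["eef_pos"],down(68)))
E
```

```text
time_s: 16.37
eef_pos: [600.8, 119.3, 260.5]
ee_rot: [0.54, 0.457, 0.54, -0.456]
force: [0.2, 0.3, -2.0]
grip_width: 0.247
(array([ 0.169, -0.161,  1.617]), array([ 1.103,  0.   , -0.002]))
```

```bash
python3 -m jog '[{"linear":[0,-0.005,0.04],"rotation":[0.03,0,0],"grip":10},{"linear":[0,-0.01,0.11],"rotation":[0.07,0,0],"grip":10},{"linear":[0,-0.02,0.2],"rotation":[0.13,0,0],"grip":10},{"linear":[0,-0.03,0.3],"rotation":[0.2,0,0],"grip":10},{"linear":[0,-0.04,0.4],"rotation":[0.27,0,0],"grip":10},{"linear":[0,-0.05,0.5],"rotation":[0.34,0,0],"grip":10},{"linear":[0,-0.06,0.6],"rotation":[0.41,0,0],"grip":10},{"linear":[0,-0.07,0.7],"rotation":[0.48,0,0],"grip":10},{"linear":[0,-0.08,0.8],"rotation":[0.54,0,0],"grip":10},{"linear":[0,-0.085,0.88],"rotation":[0.6,0,0],"grip":10},{"linear":[0,-0.09,0.92],"rotation":[0.62,0,0],"grip":10},{"linear":[0,-0.09,0.92],"rotation":[0.62,0,0],"grip":10}]'
python3 - <<'E'
from h import *
s=sense();print(move(np.array([634,-367,210])-s["eef_pos"],down(68)))
E
```

```text
time_s: 17.37
eef_pos: [620.1, -159.1, 260.3]
ee_rot: [-0.463, -0.535, -0.462, 0.535]
force: [0.4, -0.5, -2.6]
grip_width: 0.249
(array([0.168, 0.146, 0.679]), array([ 0.479,  0.002, -0.001]))
```

```bash
python3 -m jog '[{"linear":[0,0.01,0.04],"rotation":[0.03,0,0],"grip":10},{"linear":[0.01,0.025,0.11],"rotation":[0.08,0,0],"grip":10},{"linear":[0.03,0.043,0.2],"rotation":[0.14,0,0],"grip":10},{"linear":[0.06,0.065,0.3],"rotation":[0.21,0,0],"grip":10},{"linear":[0.09,0.086,0.4],"rotation":[0.28,0,0],"grip":10},{"linear":[0.12,0.108,0.5],"rotation":[0.35,0,0],"grip":10},{"linear":[0.145,0.127,0.59],"rotation":[0.41,0,0],"grip":10},{"linear":[0.16,0.14,0.65],"rotation":[0.46,0,0],"grip":10},{"linear":[0.168,0.146,0.679],"rotation":[0.479,0.002,0],"grip":10},{"linear":[0.168,0.146,0.679],"rotation":[0.479,0.002,0],"grip":10},{"linear":[0.168,0.146,0.679],"rotation":[0.479,0.002,0],"grip":10}]'
python3 - <<'E'
from h import *
s=sense();print(move(np.array([634,-367,112])-s["eef_pos"],down(68)))
c=calibration("scene");p,d=capture("scene");cv2.imwrite("pics/s12.png",p[:,:,::-1])
E
```

```text
time_s: 18.28
eef_pos: [634.5, -365.9, 210.3]
ee_rot: [0.396, 0.586, 0.396, -0.586]
force: [-0.4, 0.7, -2.1]
grip_width: 0.248
(array([ 0.328, -0.   ,  0.004]), array([ 0.003, -0.001, -0.001]))
```

View pics/s12.png

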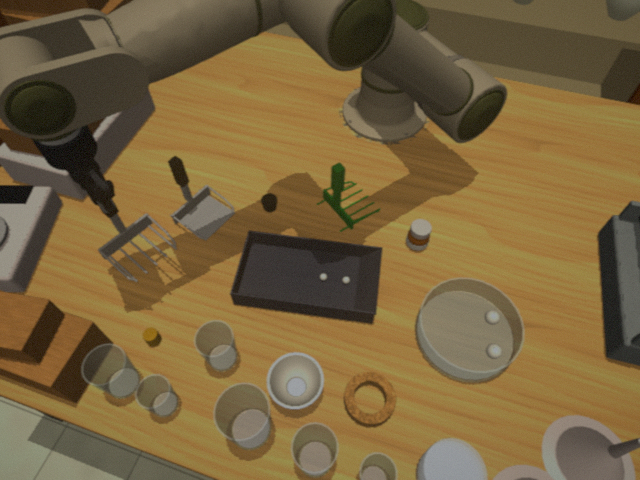

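The dish holds the two big balls at (492,317) and (494,351), the tray holds both small ones, and the spot under the scoop is free. I'm lowering it.

```bash
python3 -m jog '[{"linear":[0.03,0,0],"rotation":[0,0,0],"grip":10},{"linear":[0.08,0,0.002],"rotation":[0,0,0],"grip":10},{"linear":[0.14,0,0.004],"rotation":[0,0,0],"grip":10},{"linear":[0.2,0,0.004],"rotation":[0,0,0],"grip":10},{"linear":[0.26,0,0.004],"rotation":[0,0,0],"grip":10},{"linear":[0.3,0,0.004],"rotation":[0,0,0],"grip":10},{"linear":[0.32,0,0.004],"rotation":[0,0,0],"grip":10},{"linear":[0.328,0,0.004],"rotation":[0,0,0],"grip":10},{"linear":[0.328,0,0.004],"rotation":[0,0,0],"grip":10},{"linear":[0.328,0,0.004],"rotation":[0,0,0],"grip":10}]'
python3 -m jog '[{"linear":[0.004,0,0],"rotation":[0,0,0],"grip":10},{"linear":[0.008,0,0],"rotation":[0,0,0],"grip":10},{"linear":[0.011,0,0],"rotation":[0,0,0],"grip":10},{"linear":[0.011,0,0],"rotation":[0,0,0],"grip":10}]'
```

```text
time_s: 19.17
eef_pos: [634.7, -366.7, 113.6]
ee_rot: [0.397, 0.586, 0.395, -0.585]
force: [-0.1, 0.1, -0.6]
grip_width: 0.245
time_s: 19.5
eef_pos: [634.7, -366.7, 110.3]
ee_rot: [0.397, 0.586, 0.395, -0.585]
force: [-0.5, 0.4, -2.4]
grip_width: 0.246
```

```bash
python3 -m jog '[{"linear":[0.003,0,0],"rotation":[0,0,0],"grip":10},{"linear":[0.007,0,0],"rotation":[0,0,0],"grip":10},{"linear":[0.01,0,0],"rotation":[0,0,0],"grip":10},{"linear":[0.01,0,0],"rotation":[0,0,0],"grip":10}]'
```

```text
time_s: 19.83
eef_pos: [634.8, -366.8, 107.9]
ee_rot: [0.397, 0.586, 0.395, -0.585]
force: [0.2, 0.2, 2.6]
grip_width: 0.246
```

```bash
python3 -m jog '[{"linear":[0,0,0],"rotation":[0,0,0],"grip":24},{"linear":[0,0,0],"rotation":[0,0,0],"grip":28},{"linear":[0,0,0],"rotation":[0,0,0],"grip":34},{"linear":[0,0,0],"rotation":[0,0,0],"grip":45},{"linear":[0,0,0],"rotation":[0,0,0],"grip":60},{"linear":[0,0,0],"rotation":[0,0,0],"grip":85},{"linear":[0,0,0],"rotation":[0,0,0],"grip":85},{"linear":[0,0,0],"rotation":[0,0,0],"grip":85},{"linear":[0,0,0],"rotation":[0,0,0],"grip":85},{"linear":[0,0,0],"rotation":[0,0,0],"grip":85}]'
python3 - <<'E'
from h import *
c=calibration("wrist");p,d=capture("wrist");cv2.imwrite("pics/w13.png",p[:,:,::-1])
E
```

```text
time_s: 20.67
eef_pos: [634.8, -366.8, 107.9]
ee_rot: [0.397, 0.586, 0.395, -0.585]
force: [-0.2, -0.4, -0.5]
grip_width: 0.993
```

View pics/w13.png

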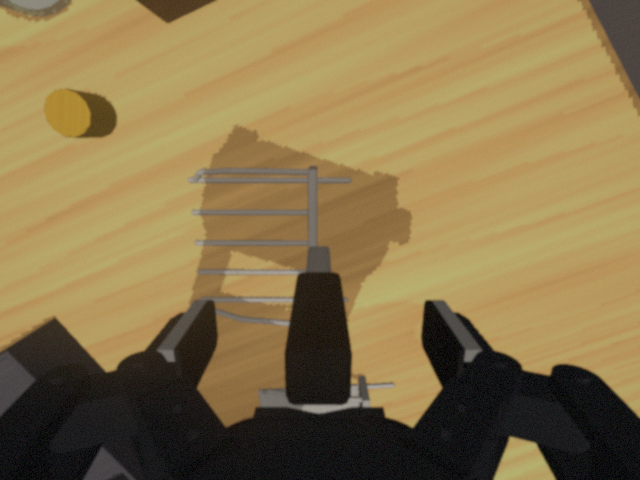

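The scoop stands free between the open fingers, so I'm retreating straight up.

```bash
python3 -m jog '[{"linear":[-0.03,0,0],"rotation":[0,0,0],"grip":85},{"linear":[-0.1,0,0],"rotation":[0,0,0],"grip":85},{"linear":[-0.2,0,0],"rotation":[0,0,0],"grip":85},{"linear":[-0.3,0,0],"rotation":[0,0,0],"grip":85},{"linear":[-0.36,0,0],"rotation":[0,0,0],"grip":85},{"linear":[-0.4,0,0],"rotation":[0,0,0],"grip":85},{"linear":[-0.4,0,0],"rotation":[0,0,0],"grip":85},{"linear":[-0.4,0,0],"rotation":[0,0,0],"grip":85},{"linear":[-0.4,0,0],"rotation":[0,0,0],"grip":85},{"linear":[-0.4,0,0],"rotation":[0,0,0],"grip":85},{"linear":[-0.4,0,0],"rotation":[0,0,0],"grip":85}]'
python3 - <<'E'
from h import *
c=calibration("scene");p,d=capture("scene");cv2.imwrite("pics/s14.png",p[:,:,::-1])
ct=calibration("top");q,dq=capture("top");cv2.imwrite("pics/t14.png",q[:,:,::-1])
for n,u,v in (("b",492,317),("b",494,351)):
    print(onplane(c,u,v,19).round(0), "dish(scene) ref", onplane(c,472.5,325,55).round(0))
E
```

```text
time_s: 21.63
eef_pos: [634.3, -366.5, 226.8]
ee_rot: [0.397, 0.586, 0.396, -0.585]
force: [0.7, 0.1, -0.1]
grip_width: 0.997
[528. 346.  19.] dish(scene) ref [575. 306.  55.]
[596. 358.  19.] dish(scene) ref [575. 306.  55.]
```

View pics/s14.png

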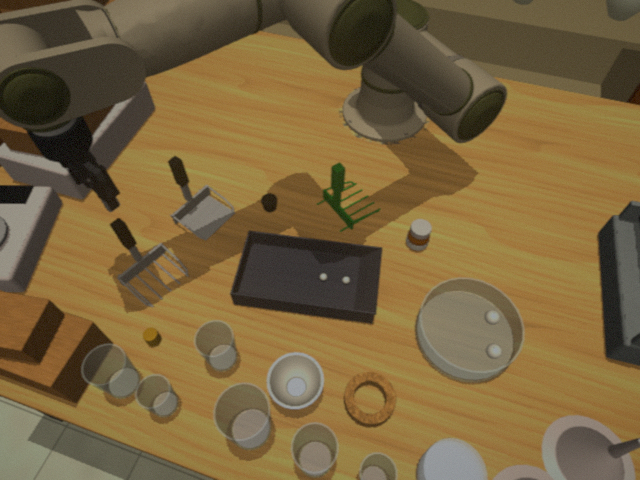

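View pics/t14.png

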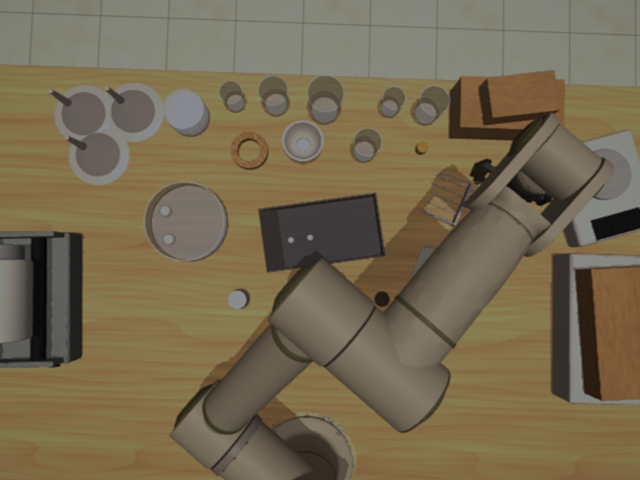

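```bash
python3 -c "
from rig import finish_job;print(finish_job())"
```

```text
the job is handed in; nothing more can be done
None
```

I scooped both big balls out of the tray together with the slotted scoop and tipped them into the glass dish. I then stood the scoop back at its starting place and handed the job in at about 22 s of the 62 s allowed.

- **Balls:** In the last scene and top pictures, the two big balls lie in the dish, roughly 60 mm from its centre. Both worn balls are on the tray floor.
- **Scoop:** It stands upright and let go. The tool read the same height (TCP z 107.9 mm) when I set it down as when I picked it up. The gripper is about 120 mm above where it held the scoop and touches nothing.
- **Disagreements:** The scene camera read positions about 5 mm off the top and wrist cameras, mostly in y, and more for the dish. I went by the top and wrist views, and the grasp, scooping and pour all went to plan with them. No check failed.

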